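# Fetch the nested sauce cups from behind the bottle and shaker

## Robot

A 7-joint arm with a two-finger parallel gripper is mounted at the origin on the work surface. World frame = base frame: x ahead of the robot, y to its left, z up, the work surface at z = 0. Lengths are in m, angles in rad, forces in N, time in s.
With the tool pointing down it reaches from about 0.4 to 0.9 m from the base axis. Payload 5.6 kg.
Tool frame: the origin (TCP) lies at the very end of the fingers, on their centre line; the grasp point (between the pads) lies 19 mm behind it (robot.tcp_to_grasp is the distance from the TCP to the grasp point, in m); z points along the fingers, y is the line along which they close (so a half turn about z gives the same grasp; the last joint's range is limited). The gripper opens to 92 mm and grips with 3 to 60 N. Pads are 20 mm wide; open, the fingers measure 128 mm over their backs; the gripper's body (75 mm by 189 mm) begins 69 mm behind the grasp point.
Start: joints at [-1.214, 0.468, -0.012, 1.603, 0.006, 1.071, -0.056], TCP at [0.253, 0.599, 0.192] pointing down, gripper open.
Joint ranges: [-2.53, 2.53], [-0.31, 2.02], [-1.57, 1.55], [0.28, 2.44], [-1.29, 4.43], [0.15, 1.84], [-2.92, 2.92]. Speed limits (rad/s): [2.57, 2.57, 3.14, 3.14, 3.14, 3.14, 3.14].

## Interface

Orientations are given as a 3x3 rotation matrix whose columns are the frame's x, y, z axes.
In Python, from bench import sensors, imaging, order, robot gives the robot as it stands.
- The arm moves only by the tool drive_tool, never from a script. Its arguments are lists of equal length, an entry for each row: "linear": the shift along the tool's x, y, z in units of 25 mm (1.0 is 25 mm), a list of three; "dr": the turn, a rotation vector about the tool's x, y, z in units of 8 degrees (1.0 is 8 degrees), a list of three; "claw": the opening, from 0 (shut) to 1 (fully open). In form: {"linear": [[dx, dy, dz], ...], "dr": [[ax, ay, az], ...], "claw": [claw, ...]}. A call has 1 to 5 rows; each row shifts and turns the commanded pose from where the row before left it, along the tool's axes as they then stand; what a row does not reach is not made up. A row lasts 1/8 s, in which the tool goes at most 62.5 mm and 10.7 degrees, less where a joint would pass 70% of its speed; a pose out of reach is approached as far as the arm can. A call is refused whole if a number of a shift passes 1 or a number of a turn 1, either way. A call with a gripper value outside its range is refused whole. The fingers move at their own pace and stop on an object; the grip force is fixed at half the most. Time passes only in rows, so rows that do not move let the fingers close. It gives the time, the measured TCP pose, the force, the opening and the grip force at its end, in the units of the state.
- sensors.sense(): the state, without advancing time (a new reading comes with each control period).
- imaging.read_camera(name): name is "scene" or "top" or "wrist"; returns a dict with "frame" (384x512x3 uint8, blue, green, red), "z_map" (384x512 float32, m along the optical axis (not along the pixel's ray), 0 where there is no reading), "mtx" (3x3 intrinsics, pixels), "k1" (the pictures are not rectified: a ray, as slopes to the right and down, at radius r is drawn at 1 + k1 r^2 times it, then the intrinsics apply), "position" and "rotation" of the camera in the world. Camera axes: x right, y down, z forward; pixel columns grow to the right and rows downward; lengths in m; the calibration is good to about 2 mm. A picture is of the moment at which its call begins.
- order.hand_in(): hands the job in; it is judged then, once.
Trained networks look in the newest picture that a camera, given by its name, has taken for a name from the list of things; names that differ only in an ending like _2 or _b are one class to them, and where a whole thing is asked for, a point or a joint stands for the part that bears it (a point fixed in the world has none). Each returns a list of dicts, best first, with "score" (0 to 1); they miss things now and then, are a little off and sometimes report something else, mostly with a low value. They report only what shows in the picture. A call takes as long as a camera call.
- imaging.recognise(camera, label): "point" ([column, row] in pixels, amid what is visible of it).
- imaging.mark_of(camera, label): "point" ([column, row] in pixels: a listed point, or the origin of a listed thing).
The state is a dict: "clock": time; "qpos": joint angles; "qvel": joint speeds; "joint_torque": joint torques, N m; "tcp_pos": TCP position; "eef_rot": TCP orientation; "force": force on the tool from outside, world axes, zero at the start; "torque": the same for the moment, N m; "grip_width": finger opening in m; "finger_force": force on a finger pad.
Only numpy, scipy, OpenCV 4.12 (cv2) and the standard library are available. Lean on these libraries where they do the work, as an engineer would, in place of code of your own. Each camera call takes 0.05 s, during which the arm holds its last target. There are 200 camera calls.

## Task

Clear the sauce bottle and the square shaker off the white cutting board and stand both in the side tray, then fetch the two nested steel cups from behind them, pull them apart and set the large cup in the middle of the large saucer and the small cup in the middle of the small saucer. Only when both cups are on their saucers, put the bottle back in the middle of the round mat and the shaker back in the middle of the square mat. Set everything down upright without dropping or tipping it, and leave the lidded jar where it is.

Things in the scene. Friction and masses are not known exactly. Their poses are not given: they have to be found in the camera images.
- bottle: Orange squeeze sauce bottle, round, 52 mm in diameter for its lower 122 mm, white conical nozzle above, 152 mm high in all, about 0.3 kg. Loose, starts upright on the round mat. Origin: centre of its underside, z up.
- shaker: Grey square shaker with a steel top, 48 x 48 mm and 150 mm high, about 0.32 kg. Loose, starts upright on the square mat, about parallel to it. Origin: centre of its underside, z up, x and y square to its sides.
- large_cup: Larger, lower steel cup of the nested pair: open, tapered, round, 60 mm high, 50 mm across at the foot, 62 mm at the rim, wall 3 mm, inner floor 5 mm up, about 0.16 kg. Loose, starts upright on the white cutting board (top 10 mm above the table), further from the robot than bottle and shaker, with the small cup standing in it. Origin: centre of its underside, z up.
- small_cup: Smaller, taller steel cup: open, tapered, round, 88 mm high, 38 mm across at the foot, 50 mm at the rim, wall 3 mm, about 0.09 kg. Loose, starts standing inside the large cup on its inner floor, so that its top 33 mm stick out above the large cup's rim; it lifts straight out (2 to 4 mm play all round). Origin: centre of its underside, z up.
- round_mat: Round brown cork mat, 68 mm in diameter, 4 mm thick, fixed on the white cutting board: the bottle's place. Origin: centre of its underside (10 mm above the table), so its top is 4 mm above the origin. Its y axis runs about along the line between the two mats (120 mm apart), either way round.
- square_mat: Square brown cork mat, 62 x 62 mm, 4 mm thick, fixed on the white cutting board beside the round mat: the shaker's place. Origin: centre of its underside (10 mm above the table), top 4 mm above it; x and y square to its sides, its y axis about along the line between the two mats (120 mm apart).
- tray: Shallow open aluminium tray, the side area, fixed to the left or right of the cutting board: 240 mm along its x, 150 mm along its y, rim 22 mm high, walls and floor 4 mm thick. Origin: centre of its underside at table height; floor 4 mm above it. Bottle and shaker fit side by side along x (say 60 mm either side of the middle).
- large_saucer: The larger flat round white saucer, 108 mm in diameter, 8 mm thick, with a thin blue line, fixed on a wooden serving board on the side away from the tray. Origin: centre of its underside (12 mm above the table); top face 8 mm above that. The saucers' centres are about 120 mm apart.
- small_saucer: The smaller flat round white saucer, 76 mm in diameter, 8 mm thick, with a thin blue line, fixed on the same wooden serving board. Origin: centre of its underside (12 mm above the table); top face 8 mm above that.
- jar: Bystander: amber glass jar with a steel lid, 56 mm in diameter, 75 mm high, loose on the cutting board behind the cups (about 95 mm beyond them). To be left alone. Origin: centre of its underside.

How it is judged:
By the outcome, as a careful person would: the job done as asked, in the order asked, and still so for the second after the job is handed in, with the robot touching nothing.
It also fails if it takes over 141 s, if anything falls off the work surface, if the arm or the gripper's body presses on something with over 40 N, if the wrist force passes 120 N, or if a joint passes its speed limit or range.

## Working session

There is one attempt and no reset: what is moved stays moved. The work goes in short steps, Python scripts to look and compute and a tool call to move; the robot and the scene stay as the last step left them, time stands still between calls to the robot, and variables do not carry over. Pictures are saved under pics/ and viewed, at most 14 in all, crops included, and the job is handed in when it is done.

Besides the shell and the picture viewer there is one more tool, called as name(argument=value, ...) on one line, values as JSON. drive_tool: Moves the arm, as the interface text tells. Its arguments: {"type":"object","properties":{"linear":{"type":"array"},"dr":{"type":"array"},"claw":{"type":"array"}},"required":["linear","dr","claw"]}

```bash
mkdir -p pics; cat > h.py <<'E'
import sys
import numpy as np, cv2
from bench import sensors, imaging, order, robot
def ray(c,px):
    m=c["mtx"]; u=np.array([(px[0]-m[0][2])/m[0][0],(px[1]-m[1][2])/m[1][1]]); s=u.copy()
    for _ in range(20): s=u/(1+c["k1"]*(s@s))
    return np.array(c["rotation"])@np.array([s[0],s[1],1.])
def atz(c,px,z):
    d=ray(c,px); p=np.array(c["position"]); return p+d*(z-p[2])/d[2]
def deep(c,px):
    x,y=int(round(px[0])),int(round(px[1])); z=c["z_map"][y,x]
    return np.array(c["position"])+ray(c,px)*z
E
python3 - <<'E'
from h import *
np.set_printoptions(precision=4,suppress=True)
L="bottle shaker large_cup small_cup round_mat square_mat tray large_saucer small_saucer jar".split()
for n in ("scene","top","wrist"):
    c=imaging.read_camera(n); cv2.imwrite(f"pics/{n}0.png",c["frame"]); print(n,np.array(c["position"]),c["k1"])
    for l in L:
        a=imaging.recognise(n,l)[:2]; b=imaging.mark_of(n,l)[:2]
        print(l,[(np.round(q["point"]),round(q["score"],2),deep(c,q["point"])) for q in a],[(np.round(q["point"]),round(q["score"],2)) for q in b])
s=sensors.sense();print(s["clock"],s["tcp_pos"],s["eef_rot"],s["force"])
E
```

```text
scene [1.1101 0.1893 0.8223] -0.019220335284023587
bottle [(array([240., 152.]), 0.64, array([ 0.4805, -0.0259,  0.1299])), (array([235., 210.]), 0.18, array([0.6312, 0.0062, 0.0859]))] [(array([240., 172.]), 0.8), (array([233., 221.]), 0.31)]
shaker [(array([282., 168.]), 0.76, array([0.5056, 0.0924, 0.1325])), (array([249., 179.]), 0.67, array([0.5043, 0.0057, 0.0604]))] [(array([279., 187.]), 0.62)]
large_cup [(array([252., 193.]), 0.67, array([0.5455, 0.0245, 0.0569]))] [(array([250., 197.]), 0.79)]
small_cup [(array([250., 177.]), 0.54, array([0.5028, 0.0071, 0.068 ])), (array([240., 154.]), 0.23, array([ 0.4822, -0.0256,  0.1246]))] [(array([251., 195.]), 0.55)]
round_mat [(array([252., 179.]), 0.55, array([0.501 , 0.0135, 0.0574]))] [(array([159., 166.]), 0.59), (array([241., 176.]), 0.51)]
square_mat [(array([271., 193.]), 0.42, array([0.5033, 0.0685, 0.0185]))] [(array([280., 190.]), 0.48), (array([159., 166.]), 0.34)]
tray [(array([356., 215.]), 0.61, array([0.5051, 0.3047, 0.0048]))] [(array([358., 212.]), 0.86)]
large_saucer [(array([160., 163.]), 0.82, array([ 0.4862, -0
[... 1314 characters left out ...]
8, array([ 0.464 , -0.0324,  0.1605]))] [(array([398., 215.]), 0.67)]
small_saucer [(array([393., 157.]), 0.65, array([ 0.6111, -0.2762,  0.0187]))] [(array([390., 158.]), 0.8)]
jar [(array([272., 154.]), 0.69, array([ 0.6101, -0.0101,  0.0838]))] [(array([270., 157.]), 0.71)]
wrist [0.1832 0.6288 0.3852] -0.07954315225339981
bottle [] []
shaker [] []
large_cup [] []
small_cup [] []
round_mat [] []
square_mat [] []
tray [(array([150., 366.]), 0.81, array([0.4688, 0.3317, 0.0044]))] [(array([143., 382.]), 0.68)]
large_saucer [] []
small_saucer [] []
jar [] []
3.15 [0.253  0.5987 0.1924] [[-0.9211  0.3893  0.    ]
 [ 0.3893  0.9211 -0.0001]
 [-0.     -0.0001 -1.    ]] [ 0.4577 -0.1052 -0.2919]
```

View pics/top0.png

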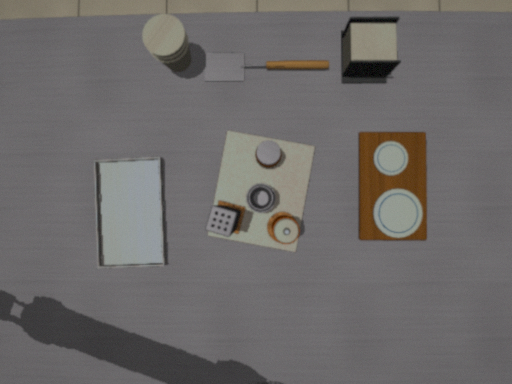

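View pics/scene0.png

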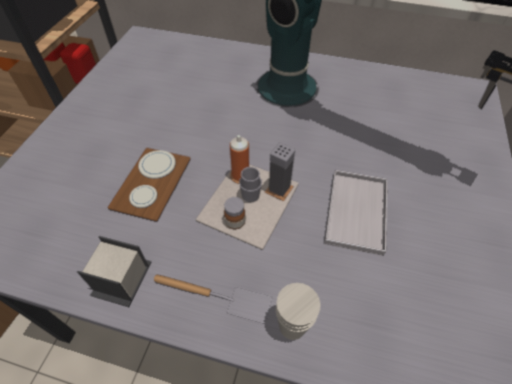

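```bash
cat >> h.py <<'E'
def cloud(c):
    h,w=c["z_map"].shape; m=np.array(c["mtx"],float)
    g=np.stack(np.meshgrid(np.arange(w),np.arange(h)),-1).reshape(-1,1,2).astype(np.float64)
    u=(g[:,0]-[m[0,2],m[1,2]])/[m[0,0],m[1,1]]; s=u.copy()
    for _ in range(15): s=u/(1+c["k1"]*(s**2).sum(1,keepdims=True))
    d=np.c_[s,np.ones(len(s))]@np.array(c["rotation"]).T
    P=np.array(c["position"])+d*c["z_map"].reshape(-1,1); P[c["z_map"].ravel()==0]=np.nan
    return P.reshape(h,w,3)
def rect(P): return cv2.minAreaRect(P[:,:2].astype(np.float32)*1000)
E
python3 - <<'E'
from h import *
np.set_printoptions(precision=4,suppress=True)
for n in ("top","scene"):
    c=imaging.read_camera(n); P=cloud(c); z=P[...,2]; print(n,np.array(c["mtx"])[0,0])
    def reg(x0,x1,y0,y1,z0,z1): 
        m=(P[...,0]>x0)&(P[...,0]<x1)&(P[...,1]>y0)&(P[...,1]<y1)&(z>z0)&(z<z1); return m
    for nm,b in dict(table=(.3,.4,-.2,0,-.02,.02),shaker=(.42,.56,.04,.14,.145,.2),bottle=(.4,.55,-.08,.02,.10,.2),nozz=(.4,.55,-.08,.02,.145,.2),rim=(.5,.6,-.05,.06,.085,.12),jar=(.57,.68,-.05,.05,.075,.11),Ls=(.42,.545,-.34,-.22,.0165,.04),Ss=(.56,.66,-.33,-.22,.0165,.04),tray=(.35,.65,.22,.42,.013,.04),trayfl=(.4,.58,.27,.36,-.01,.012),board=(.56,.7,-.1,.1,.006,.03)).items():
        Q=P[reg(*b)]
        if len(Q)>4: print(nm,len(Q),"mean",Q.mean(0),"z",np.percentile(Q[:,2],[5,50,95]),"rect",rect(Q))
    bgr=c["frame"].astype(int); h=cv2.cvtColor(c["frame"],cv2.COLOR_BGR2HSV)
    m=reg(.4,.6,-.1,.14,.008,.03)&(h[...,1]>90)
    Q=P[m]
    for nm,k in (("sq",Q[:,1]>.03),("rd",Q[:,1]<.03)):
        if k.sum()>5: print(nm,k.sum(),Q[k].mean(0),rect(Q[k]),cv2.minEnclosingCircle(Q[k][:,:2].astype(np.float32)*1000))
E
python3 -c "
import cv2
a=cv2.imread('pics/top0.png')[120:260,200:325];cv2.imwrite('pics/crop.png',cv2.resize(a,None,fx=4.5,fy=4.2,interpolation=2)[:600])"
```

```text
top 405.7108397522535
table 4069 mean [ 0.3498 -0.1001 -0.0003] z [-0.003  -0.0003  0.0022] rect ((350.0152282714844, -100.15238952636719), (99.9636001586914, 199.7036590576172), 0.00710972398519516)
shaker 698 mean [0.4801 0.0839 0.1634] z [0.1607 0.1636 0.1659] rect ((479.93951416015625, 84.69159698486328), (47.87293243408203, 48.21760940551758), 73.39225769042969)
bottle 667 mean [ 0.4682 -0.0309  0.1394] z [0.1022 0.1443 0.1552] rect ((489.79620361328125, -12.389823913574219), (126.43182373046875, 51.19926071166992), 38.926082611083984)
nozz 289 mean [ 0.4611 -0.0355  0.1496] z [0.1453 0.1477 0.1644] rect ((460.1322326660156, -34.726112365722656), (38.91158676147461, 39.304847717285156), 14.035611152648926)
rim 176 mean [0.5332 0.011  0.098 ] z [0.0857 0.1011 0.1044] rect ((550.9406127929688, 10.018672943115234), (48.27443313598633, 100.61712646484375), 83.89070129394531)
jar 466 mean [ 0.6153 -0.0036  0.0847] z [0.0824 0.0848 0.087 ] rect ((615.3114624023438, -4.027528762817383), (46.76824188232422, 48.40692138671875), 89.68602752685547)
Ls 1900 mean [ 0.4896 -0.2838  0.0202] z 
[... 2781 characters left out ...]
 0.0053] z [0.003  0.0054 0.0078] rect ((490.01239013671875, 315.00408935546875), (179.9294891357422, 89.92118835449219), 0.0072694760747253895)
board 1852 mean [0.6155 0.0132 0.0111] z [0.0081 0.0108 0.0138] rect ((616.2172241210938, 0.0101776123046875), (112.23777770996094, 199.9111785888672), 0.06726478785276413)
sq 95 [0.4965 0.0925 0.0151] ((495.3897705078125, 93.74303436279297), (39.88950729370117, 76.75188446044922), 26.53574562072754) ((480.73095703125, 86.4229965209961), 38.540802001953125)
rd 50 [ 0.4783 -0.0455  0.0176] ((474.33209228515625, -50.98261260986328), (46.94789123535156, 13.5504150390625), 48.644248962402344) ((471.0343322753906, -48.07977294921875), 23.594573974609375)
```

View pics/crop.png

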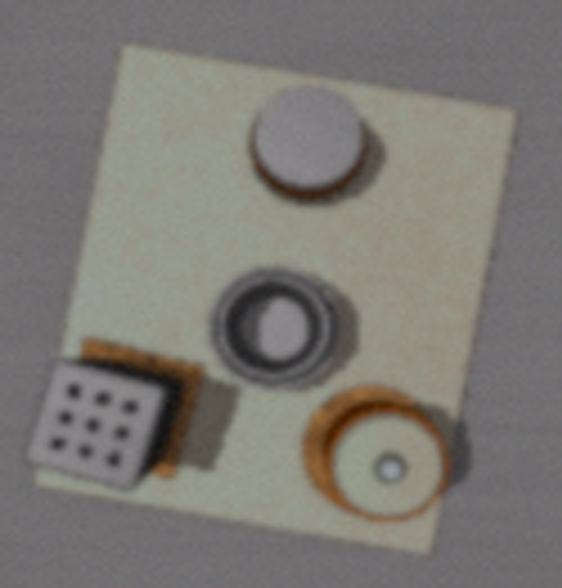

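The view confirms the layout. The shaker (crop 95,425), bottle (385,465), nested cups (280,325) and jar (305,140) are on the board, and the tray is on the left (+y). I'll take the shaker first.

drive_tool(linear=[[0,0,0],[-0.86,-1,0],[-0.86,-1,0],[-0.86,-1,0],[-0.86,-1,0]], dr=[[0,0,-0.74],[0,0,0],[0,0,0],[0,0,0],[0,0,0]], claw=[1,1,1,1,1])

```text
clock: 3.88
tcp_pos: [0.3065, 0.477, 0.1925]
eef_rot: [[-0.956, 0.292, 0.0], [0.292, 0.956, 0.0], [-0.0, 0.0, -1.0]]
force: [1.0, -0.5, -0.5]
grip_width: 0.0916
finger_force: 0.0
```

drive_tool(linear=[[-0.86,-1,0],[-0.86,-1,0],[-0.86,-1,0],[-0.86,-1,0],[-0.86,-1,0]], dr=[[0,0,0],[0,0,0],[0,0,0],[0,0,0],[0,0,0]], claw=[1,1,1,1,1])

```text
clock: 4.5
tcp_pos: [0.3728, 0.3261, 0.1926]
eef_rot: [[-0.956, 0.292, 0.0], [0.292, 0.956, 0.0], [-0.0, 0.001, -1.0]]
force: [1.1, -0.5, 0.2]
grip_width: 0.0922
finger_force: 0.0
```

drive_tool(linear=[[-0.86,-1,0],[-0.86,-1,0],[-0.86,-1,0],[-0.86,-1,0],[-0.86,-1,0]], dr=[[0,0,0],[0,0,0],[0,0,0],[0,0,0],[0,0,0]], claw=[1,1,1,1,1])

```text
clock: 5.12
tcp_pos: [0.4391, 0.1751, 0.1927]
eef_rot: [[-0.956, 0.292, 0.001], [0.292, 0.956, 0.0], [-0.0, 0.001, -1.0]]
force: [0.7, 0.5, -0.6]
grip_width: 0.0917
finger_force: 0.0
```

drive_tool(linear=[[-0.86,-1,0],[-0.86,-1,0],[-0.86,-1,0],[0,0,0]], dr=[[0,0,0],[0,0,0],[0,0,0],[0,0,0]], claw=[1,1,1,1])

```text
clock: 5.62
tcp_pos: [0.4792, 0.0831, 0.1926]
eef_rot: [[-0.955, 0.297, 0.001], [0.297, 0.955, -0.001], [-0.001, -0.0, -1.0]]
force: [-0.0, 0.3, 0.3]
grip_width: 0.0918
finger_force: 0.0
```

```bash
cat >> h.py <<'E'
def plan(x,y,z,th=None):
    "units in tool axes (as they stand) to TCP target; turn about tool z in units to yaw th of tool y (deg)"
    s=sensors.sense(); R=np.array(s["eef_rot"]); p=np.array(s["tcp_pos"]); t=np.degrees(np.arctan2(R[1,1],R[0,1]))
    a=t if th is None else th; 
    r=np.radians(a); Rn=np.array([[-np.sin(r),np.cos(r),0],[np.cos(r),np.sin(r),0],[0,0,-1]])
    print("t %.2f tcp"%s["clock"],p.round(4),"yaw %.2f"%t,"tilt",R[:,2].round(4),"F",np.round(s["force"],1),"w %.4f"%s["grip_width"],"gf",np.round(s["finger_force"],1),
      "UNITS",(Rn.T@(np.array([x,y,z])-p)/.025).round(3),"turn %.2f"%((t-a)/8))
E
python3 - <<'E'
from h import *
np.set_printoptions(precision=4,suppress=True)
plan(.4797,.0847,.096)
c=imaging.read_camera("wrist"); cv2.imwrite("pics/w1.png",c["frame"]); P=cloud(c); z=P[...,2]
print(c["position"])
m=(z>.155)&(z<.175)&(abs(P[...,0]-.48)<.045)&(abs(P[...,1]-.085)<.045); Q=P[m]
print(len(Q), rect(Q) if len(Q)>4 else 0, Q.mean(0))
E
```

```text
t 5.62 tcp [0.4792 0.0831 0.1926] yaw 72.75 tilt [ 0.0008 -0.0005 -1.    ] F [-0.   0.3  0.3] w 0.0918 gf 0.0 UNITS [0.001 0.066 3.865] turn 0.00
[0.4067 0.1062 0.3854]
4244 ((478.5273132324219, 85.48576354980469), (48.29267883300781, 47.66383361816406), 73.33676147460938) [0.4767 0.086  0.1643]
```

View pics/w1.png

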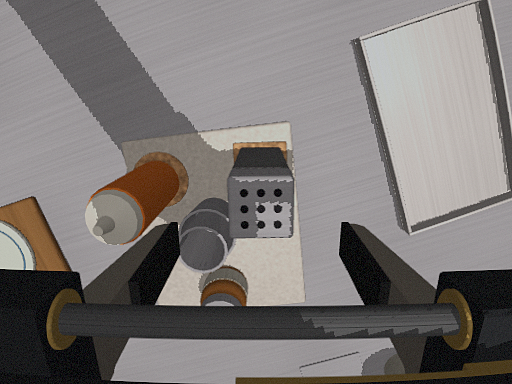

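The wrist view shows the shaker (262,195) centred between the fingers (160 to 350). I'll descend and grip.

drive_tool(linear=[[0,0.08,0.9],[0,0,0.9],[0,0,0.9],[0,0,0.9],[0,0,0.26]], dr=[[0,0,0],[0,0,0],[0,0,0],[0,0,0],[0,0,0]], claw=[1,1,1,1,1])

```text
clock: 6.3
tcp_pos: [0.4777, 0.0885, 0.0948]
eef_rot: [[-0.957, 0.29, -0.002], [0.29, 0.957, -0.0], [0.002, -0.001, -1.0]]
force: [-0.8, 1.1, 0.2]
grip_width: 0.092
finger_force: 0.0
```

drive_tool(linear=[[0,0,0],[0,0,0],[0,0,0],[0,0,0],[0,0,0]], dr=[[0,0,0],[0,0,0],[0,0,0],[0,0,0],[0,0,0]], claw=[0.3,0.3,0.3,0.3,0.3])

```text
clock: 6.92
tcp_pos: [0.4791, 0.0871, 0.0962]
eef_rot: [[-0.956, 0.292, 0.0], [0.292, 0.956, -0.0], [-0.0, 0.0, -1.0]]
force: [-1.4, -1.3, 2.3]
grip_width: 0.0477
finger_force: 29.9
```

drive_tool(linear=[[0,0,-0.4],[0,0,-0.6],[0,0.2,-0.6],[0,0.7,0],[0,1,0]], dr=[[0,0,0],[0,0,0],[0,0,0],[0,0,0],[0,0,0]], claw=[0.3,0.3,0.3,0.3,0.3])

```text
clock: 7.55
tcp_pos: [0.4932, 0.1342, 0.1362]
eef_rot: [[-0.956, 0.293, 0.001], [0.293, 0.956, 0.001], [-0.0, 0.001, -1.0]]
force: [-0.9, 0.2, -3.4]
grip_width: 0.0479
finger_force: 29.9
```

drive_tool(linear=[[-0.06,1,0],[-0.06,1,0],[-0.06,1,0],[-0.06,1,0],[0,1,0]], dr=[[0,0,0],[0,0,0],[0,0,0],[0,0,0],[0,0,0]], claw=[0.3,0.3,0.3,0.3,0.3])

```text
clock: 8.18
tcp_pos: [0.5355, 0.2525, 0.1354]
eef_rot: [[-0.956, 0.292, -0.0], [0.292, 0.956, -0.0], [0.0, -0.0, -1.0]]
force: [-0.1, -0.7, -3.6]
grip_width: 0.0478
finger_force: 29.9
```

drive_tool(linear=[[0,1,0],[0,0.8,0],[0,0.5,0],[0,0,0],[0,0,0]], dr=[[0,0,0],[0,0,0],[0,0,0],[0,0,0],[0,0,0]], claw=[0.3,0.3,0.3,0.3,0.3])

```text
clock: 8.8
tcp_pos: [0.5519, 0.3044, 0.1358]
eef_rot: [[-0.956, 0.293, -0.0], [0.293, 0.956, -0.001], [0.0, -0.001, -1.0]]
force: [0.8, -0.4, -2.5]
grip_width: 0.0481
finger_force: 29.9
```

```bash
python3 - <<'E'
from h import *
np.set_printoptions(precision=4,suppress=True)
plan(.551,.308,.087)
c=imaging.read_camera("top"); cv2.imwrite("pics/t2.png",c["frame"]); P=cloud(c);z=P[...,2]
h=cv2.cvtColor(c["frame"],cv2.COLOR_BGR2HSV)
m=(z>.008)&(z<.03)&(h[...,1]>90)&(abs(P[...,0]-.48)<.06)&(abs(P[...,1]-.085)<.05);Q=P[m]
print(len(Q),Q.mean(0),rect(Q))
E
```

```text
t 8.80 tcp [0.5519 0.3044 0.1358] yaw 72.95 tilt [-0.0004 -0.001  -1.    ] F [ 0.8 -0.4 -2.5] w 0.0481 gf 29.9 UNITS [0.077 0.126 1.95 ] turn 0.00
735 [0.4814 0.0845 0.0138] ((481.240234375, 84.63091278076172), (59.84149932861328, 60.16303253173828), 74.79820251464844)
```

drive_tool(linear=[[0,0,0.6],[0,0,0.7],[0,0,0.4],[0,0,0.2],[0,0,0.06]], dr=[[0,0,0],[0,0,0],[0,0,0],[0,0,0],[0,0,0]], claw=[0.3,0.3,0.3,0.3,0.3])

```text
clock: 9.48
tcp_pos: [0.5519, 0.3056, 0.0865]
eef_rot: [[-0.956, 0.292, -0.0], [0.292, 0.956, -0.0], [0.0, -0.0, -1.0]]
force: [-1.2, -0.3, -3.5]
grip_width: 0.048
finger_force: 29.9
```

drive_tool(linear=[[0,0,0],[0,0,0.02],[0,0,0],[0,0,0],[0,0,0]], dr=[[0,0,0],[0,0,0],[0,0,0],[0,0,0],[0,0,0]], claw=[0.3,0.3,0.6,0.9,0.9])

```text
clock: 10.1
tcp_pos: [0.5523, 0.3058, 0.0869]
eef_rot: [[-0.956, 0.292, 0.001], [0.292, 0.956, 0.001], [-0.001, 0.001, -1.0]]
force: [-0.5, 1.0, -0.5]
grip_width: 0.073
finger_force: 0.0
```

drive_tool(linear=[[0,0,0],[0,0,-0.5],[0,0,-1],[0,0,-1],[0,0,-1]], dr=[[0,0,0],[0,0,0],[0,0,0],[0,0,0],[0,0,0]], claw=[1,1,1,1,1])

```text
clock: 10.72
tcp_pos: [0.5521, 0.3057, 0.1757]
eef_rot: [[-0.956, 0.292, 0.001], [0.292, 0.956, 0.001], [-0.001, 0.001, -1.0]]
force: [-0.2, -0.1, -0.5]
grip_width: 0.0922
finger_force: 0.0
```

```bash
python3 - <<'E'
from h import *
plan(.4605,-.0342,.192,90)
c=imaging.read_camera("top"); P=cloud(c);z=P[...,2]
print(imaging.recognise("top","shaker"))
c=imaging.read_camera("scene"); P=cloud(c);z=P[...,2]
m=(z>.12)&(z<.17)&(abs(P[...,0]-.55)<.06)&(abs(P[...,1]-.305)<.06);Q=P[m];print(len(Q),Q.mean(0),np.percentile(Q[:,2],95))
cv2.imwrite("pics/s3.png",c["frame"])
E
```

```text
t 10.72 tcp [0.5521 0.3057 0.1757] yaw 73.00 tilt [ 8.e-04  5.e-04 -1.e+00] F [-0.2 -0.1 -0.5] w 0.0922 gf 0.0 UNITS [  3.666 -13.595  -0.653] turn -2.12
[{'point': [130.0, 184.7], 'score': 0.9}, {'point': [390.3, 157.7], 'score': 0.54}]
544 [0.56064054 0.30375524 0.14849411] 0.15682123680736573
```

View pics/s3.png

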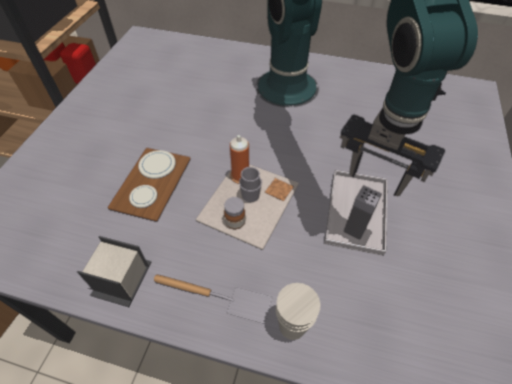

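The shaker stands upright in the tray (361,212). Next is the bottle.

drive_tool(linear=[[0,0,-0.4],[0,0,-0.25],[0.28,-1,0],[0.28,-1,0],[0.28,-1,0]], dr=[[0,0,-1],[0,0,-1],[0,0,-0.12],[0,0,0],[0,0,0]], claw=[1,1,1,1,1])

```text
clock: 11.5
tcp_pos: [0.5295, 0.2296, 0.1889]
eef_rot: [[-1.0, 0.0, -0.002], [0.0, 1.0, -0.001], [0.002, -0.001, -1.0]]
force: [-0.5, 0.8, 0.1]
grip_width: 0.0919
finger_force: 0.0
```

drive_tool(linear=[[0.28,-1,0],[0.28,-1,0],[0.28,-1,0],[0.28,-1,0],[0.28,-1,0]], dr=[[0,0,0],[0,0,0],[0,0,0],[0,0,0],[0,0,0]], claw=[1,1,1,1,1])

```text
clock: 12.12
tcp_pos: [0.4946, 0.1044, 0.1896]
eef_rot: [[-1.0, 0.001, -0.001], [0.001, 1.0, -0.0], [0.001, -0.0, -1.0]]
force: [0.3, -0.2, 0.3]
grip_width: 0.0918
finger_force: 0.0
```

drive_tool(linear=[[0.28,-1,0],[0.28,-1,0],[0.28,-1,0],[0.28,-1,0],[0.28,-1,0]], dr=[[0,0,0],[0,0,0],[0,0,0],[0,0,0],[0,0,0]], claw=[1,1,1,1,1])

```text
clock: 12.75
tcp_pos: [0.4595, -0.0203, 0.1897]
eef_rot: [[-1.0, 0.001, -0.001], [0.001, 1.0, 0.0], [0.001, 0.0, -1.0]]
force: [1.6, 0.7, -0.4]
grip_width: 0.092
finger_force: 0.0
```

drive_tool(linear=[[0,-0.6,0],[0,0,0],[0,0,0]], dr=[[0,0,0],[0,0,0],[0,0,0]], claw=[1,1,1])

```text
clock: 13.12
tcp_pos: [0.4605, -0.0334, 0.19]
eef_rot: [[-1.0, -0.001, -0.0], [-0.001, 1.0, 0.0], [0.0, 0.0, -1.0]]
force: [-0.8, -0.5, 0.3]
grip_width: 0.092
finger_force: 0.0
```

```bash
python3 - <<'E'
from h import *
np.set_printoptions(precision=4,suppress=True)
c=imaging.read_camera("wrist"); P=cloud(c);z=P[...,2]
for a,b in ((.155,.175),(.144,.152),(.11,.136)):
  m=(z>a)&(z<b)&(abs(P[...,0]-.46)<.045)&(abs(P[...,1]+.034)<.045);Q=P[m]
  if len(Q)>5: print(len(Q),Q.mean(0),rect(Q))
plan(.460,-.0342,.096,90)
E
```

```text
237 [ 0.4573 -0.0353  0.1629] ((458.09600830078125, -35.44780731201172), (10.015482902526855, 11.8069429397583), 18.57896614074707)
1931 [ 0.4574 -0.0353  0.1472] ((459.1293640136719, -35.252681732177734), (42.580169677734375, 42.739192962646484), 86.9549560546875)
511 [ 0.4421 -0.0347  0.1281] ((457.59552001953125, -35.487449645996094), (48.947792053222656, 51.05656814575195), 8.969179153442383)
t 13.18 tcp [ 0.4605 -0.0332  0.19  ] yaw 90.06 tilt [-0.0001  0.0002 -1.    ] F [-0.9 -0.3  1.3] w 0.0920 gf 0.0 UNITS [ 0.021 -0.038  3.76 ] turn 0.01
```

drive_tool(linear=[[0.05,-0.08,0.9],[0,0,0.9],[0,0,0.9],[0,0,0.8],[0,0,0.25]], dr=[[0,0,0],[0,0,0],[0,0,0],[0,0,0],[0,0,0]], claw=[1,1,1,1,1])

```text
clock: 13.8
tcp_pos: [0.4584, -0.0354, 0.0953]
eef_rot: [[-1.0, -0.001, -0.002], [-0.001, 1.0, -0.0], [0.002, -0.0, -1.0]]
force: [-0.4, 0.5, -0.2]
grip_width: 0.092
finger_force: 0.0
```

drive_tool(linear=[[0,0,0],[0,0,0],[0,0,0],[0,0,0],[0,0,0]], dr=[[0,0,0],[0,0,0],[0,0,0],[0,0,0],[0,0,0]], claw=[0.3,0.3,0.3,0.3,0.3])

```text
clock: 14.42
tcp_pos: [0.4594, -0.0363, 0.0968]
eef_rot: [[-1.0, 0.001, 0.001], [0.001, 1.0, 0.0], [-0.001, 0.0, -1.0]]
force: [-0.3, -0.6, 2.9]
grip_width: 0.0517
finger_force: 30.0
```

drive_tool(linear=[[0,0,-0.4],[0,0,-0.7],[0,0.3,-0.7],[0.1,0.8,0],[0.1,1,0]], dr=[[0,0,0],[0,0,0],[0,0,0],[0,0,0],[0,0,0]], claw=[0.3,0.3,0.3,0.3,0.3])

```text
clock: 15.05
tcp_pos: [0.4539, 0.0164, 0.142]
eef_rot: [[-1.0, 0.002, 0.0], [0.002, 1.0, 0.0], [-0.0, 0.0, -1.0]]
force: [-0.3, -0.1, -2.1]
grip_width: 0.0511
finger_force: 30.0
```

drive_tool(linear=[[0.1,1,0],[0.1,1,0],[0.1,1,0],[0.1,1,0],[0.1,1,0]], dr=[[0,0,0],[0,0,0],[0,0,0],[0,0,0],[0,0,0]], claw=[0.3,0.3,0.3,0.3,0.3])

```text
clock: 15.68
tcp_pos: [0.4413, 0.1419, 0.1416]
eef_rot: [[-1.0, 0.001, -0.0], [0.001, 1.0, -0.0], [0.0, -0.0, -1.0]]
force: [-0.3, 0.2, -2.2]
grip_width: 0.0514
finger_force: 30.0
```

drive_tool(linear=[[0.1,1,0],[0.1,1,0],[0.1,1,0],[0.1,1,0],[0.04,1,0]], dr=[[0,0,0],[0,0,0],[0,0,0],[0,0,0],[0,0,0]], claw=[0.3,0.3,0.3,0.3,0.3])

```text
clock: 16.3
tcp_pos: [0.4303, 0.2668, 0.1416]
eef_rot: [[-1.0, 0.001, -0.0], [0.001, 1.0, -0.001], [0.0, -0.001, -1.0]]
force: [0.4, -0.4, -2.7]
grip_width: 0.0513
finger_force: 30.0
```

drive_tool(linear=[[0,0.8,0],[0,0.6,0],[0,0.1,0],[0,0,0],[0,0,0]], dr=[[0,0,0],[0,0,0],[0,0,0],[0,0,0],[0,0,0]], claw=[0.3,0.3,0.3,0.3,0.3])

```text
clock: 16.92
tcp_pos: [0.431, 0.3028, 0.1414]
eef_rot: [[-1.0, 0.002, -0.0], [0.002, 1.0, -0.001], [0.0, -0.001, -1.0]]
force: [-1.5, 0.6, -2.8]
grip_width: 0.0514
finger_force: 30.0
```

```bash
python3 - <<'E'
from h import *
np.set_printoptions(precision=4,suppress=True)
plan(.431,.303,.0868,90)
c=imaging.read_camera("top"); P=cloud(c);z=P[...,2]
h=cv2.cvtColor(c["frame"],cv2.COLOR_BGR2HSV)
for x,y in ((.4605,-.034),(.4812,.0846)):
  m=(z>.006)&(z<.03)&(h[...,1]>90)&(abs(P[...,0]-x)<.05)&(abs(P[...,1]-y)<.05);Q=P[m]
  print(len(Q),Q.mean(0),rect(Q),cv2.minEnclosingCircle(Q[:,:2].astype(np.float32)*1000))
def fitc(Q):
    A=np.c_[2*Q[:,:2],np.ones(len(Q))]; s=np.linalg.lstsq(A,(Q[:,:2]**2).sum(1),rcond=None)[0]; return s[:2],np.sqrt(s[2]+s[:2]@s[:2])
for a,b in ((.095,.112),(.062,.08)):
  m=(z>a)&(z<b)&(abs(P[...,0]-.534)<.04)&(abs(P[...,1]-.011)<.04);Q=P[m]; print("cup",len(Q),Q.mean(0),rect(Q),fitc(Q))
c=imaging.read_camera("scene"); P=cloud(c);z=P[...,2]
m=(z>.095)&(z<.112)&(abs(P[...,0]-.534)<.04)&(abs(P[...,1]-.011)<.04);Q=P[m]; print("cup",len(Q),Q.mean(0),rect(Q),fitc(Q))
E
```

```text
t 16.93 tcp [0.431  0.3028 0.1414] yaw 89.89 tilt [-0.0001 -0.0005 -1.    ] F [-1.5  0.6 -2.8] w 0.0514 gf 30.0 UNITS [-0.002  0.009  2.183] turn -0.01
704 [ 0.4594 -0.0331  0.0136] ((459.60101318359375, -32.53083801269531), (63.7922477722168, 63.6464958190918), 0.12431224435567856) ((459.29150390625, -32.89120864868164), 33.023040771484375)
735 [0.4813 0.0843 0.0138] ((481.1689147949219, 84.67919921875), (60.296024322509766, 59.997230529785156), 74.83165740966797) ((481.2557067871094, 84.03506469726562), 40.37862014770508)
cup 133 [0.5231 0.0135 0.1017] ((523.4931640625, 13.243463516235352), (47.50459289550781, 47.565757751464844), 89.78128051757812) (array([0.5232, 0.0125]), np.float64(0.02295525438956091))
cup 214 [0.5242 0.0132 0.0697] ((523.8350219726562, 12.701627731323242), (59.869895935058594, 57.75284194946289), 89.55860900878906) (array([0.5233, 0.0125]), np.float64(0.026843317048525335))
cup 121 [0.5201 0.0149 0.101 ] ((521.029296875, 13.713615417480469), (49.02516174316406, 46.610816955566406), 15.475696563720703) (array([0.5211, 0.0149]), np.float64(0.023107815308900177))
```

drive_tool(linear=[[0,0,0.7],[0,0,0.8],[0,0,0.4],[0,0,0.2],[0,0,0.08]], dr=[[0,0,0],[0,0,0],[0,0,0],[0,0,0],[0,0,0]], claw=[0.3,0.3,0.3,0.3,0.3])

```text
clock: 17.65
tcp_pos: [0.431, 0.3039, 0.087]
eef_rot: [[-1.0, 0.001, 0.0], [0.001, 1.0, 0.0], [-0.0, 0.0, -1.0]]
force: [0.1, 0.1, -2.4]
grip_width: 0.0513
finger_force: 30.0
```

drive_tool(linear=[[0,0,0.02],[0,0,0],[0,0,0],[0,0,0],[0,0,0]], dr=[[0,0,0],[0,0,0],[0,0,0],[0,0,0],[0,0,0]], claw=[0.3,0.3,0.65,0.9,1])

```text
clock: 18.27
tcp_pos: [0.431, 0.304, 0.0867]
eef_rot: [[-1.0, 0.001, 0.001], [0.001, 1.0, 0.0], [-0.001, 0.0, -1.0]]
force: [-0.7, 0.4, -0.8]
grip_width: 0.0778
finger_force: 0.0
```

drive_tool(linear=[[0,0,0],[0,0,-0.5],[0,0,-1],[0,0,-1],[0,0,-1]], dr=[[0,0,0],[0,0,0],[0,0,0],[0,0,0],[0,0,0]], claw=[1,1,1,1,1])

```text
clock: 18.9
tcp_pos: [0.4309, 0.3039, 0.1756]
eef_rot: [[-1.0, 0.001, 0.001], [0.001, 1.0, 0.001], [-0.001, 0.001, -1.0]]
force: [1.2, -1.0, 0.6]
grip_width: 0.0922
finger_force: 0.0
```

```bash
python3 - <<'E'
from h import *
plan(.523,.013,.16,90)
c=imaging.read_camera("scene"); P=cloud(c);z=P[...,2]
m=(z>.12)&(z<.17)&(abs(P[...,0]-.43)<.06)&(abs(P[...,1]-.305)<.06);Q=P[m];print(len(Q),Q.mean(0),np.percentile(Q[:,2],99))
E
```

```text
t 18.90 tcp [0.4309 0.3039 0.1756] yaw 89.97 tilt [ 7.e-04  6.e-04 -1.e+00] F [ 1.2 -1.   0.6] w 0.0922 gf 0.0 UNITS [ -3.684 -11.634   0.625] turn -0.00
291 [0.43916591 0.30276671 0.13504426] 0.15661961131067978
```

drive_tool(linear=[[0,-1,0],[-0.3,-1,0],[-0.35,-1,0],[-0.35,-1,0],[-0.35,-1,0]], dr=[[0,0,0],[0,0,0],[0,0,0],[0,0,0],[0,0,0]], claw=[1,1,1,1,1])

```text
clock: 19.58
tcp_pos: [0.4647, 0.178, 0.1743]
eef_rot: [[-1.0, 0.001, 0.001], [0.001, 1.0, 0.0], [-0.001, 0.0, -1.0]]
force: [0.1, -0.3, -0.2]
grip_width: 0.0919
finger_force: 0.0
```

drive_tool(linear=[[-0.35,-1,0],[-0.35,-1,0],[-0.35,-1,0],[-0.35,-1,0],[-0.35,-1,0]], dr=[[0,0,0],[0,0,0],[0,0,0],[0,0,0],[0,0,0]], claw=[1,1,1,1,1])

```text
clock: 20.2
tcp_pos: [0.5084, 0.0529, 0.1742]
eef_rot: [[-1.0, 0.001, 0.001], [0.001, 1.0, 0.0], [-0.001, 0.0, -1.0]]
force: [-0.1, -0.3, -0.6]
grip_width: 0.0922
finger_force: 0.0
```

drive_tool(linear=[[-0.35,-1,0],[-0.23,-0.63,0.6],[0,0,0],[0,0,0]], dr=[[0,0,0],[0,0,0],[0,0,0],[0,0,0]], claw=[1,1,1,1])

```text
clock: 20.7
tcp_pos: [0.5226, 0.0139, 0.1593]
eef_rot: [[-1.0, -0.0, 0.0], [-0.0, 1.0, 0.001], [-0.0, 0.001, -1.0]]
force: [0.2, -0.3, -0.6]
grip_width: 0.0918
finger_force: 0.0
```

```bash
cat >> h.py <<'E'
def fitc(Q):
    A=np.c_[2*Q[:,:2],np.ones(len(Q))]; s=np.linalg.lstsq(A,(Q[:,:2]**2).sum(1),rcond=None)[0]; return s[:2],np.sqrt(s[2]+s[:2]@s[:2])
E
python3 - <<'E'
from h import *
np.set_printoptions(precision=4,suppress=True)
plan(.523,.013,.076,90)
c=imaging.read_camera("wrist"); cv2.imwrite("pics/w4.png",c["frame"]); P=cloud(c);z=P[...,2]
for a,b in ((.098,.112),(.064,.075)):
  m=(z>a)&(z<b)&(abs(P[...,0]-.523)<.036)&(abs(P[...,1]-.013)<.036);Q=P[m]
  if len(Q)>5: print(len(Q),Q.mean(0),rect(Q),fitc(Q),np.percentile(Q[:,2],[5,50,95]))
E
```

```text
t 20.70 tcp [0.5226 0.0139 0.1593] yaw 90.01 tilt [ 0.0002  0.0005 -1.    ] F [ 0.2 -0.3 -0.6] w 0.0918 gf 0.0 UNITS [-0.018 -0.034  3.331] turn 0.00
839 [0.5234 0.013  0.1028] ((521.8299560546875, 13.212432861328125), (48.974998474121094, 48.957393646240234), 41.56803894042969) (array([0.5215, 0.0131]), np.float64(0.022931441951869816)) [0.099  0.1033 0.1045]
744 [0.5159 0.0131 0.0699] ((516.796630859375, 13.409721374511719), (60.41102600097656, 50.563690185546875), 88.01415252685547) (array([0.5173, 0.0132]), np.float64(0.025237209668923736)) [0.0653 0.0702 0.0737]
```

View pics/w4.png

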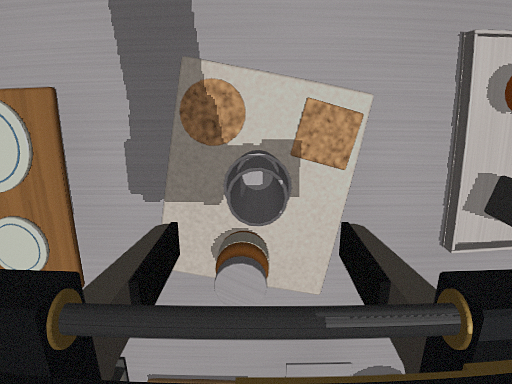

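The nested cups (258,190) are centred between the fingers, with rims at 0.103 m and 0.070 m. I'll grip only the small cup, above the large cup's rim.

drive_tool(linear=[[0.02,-0.04,0.9],[0,0,0.9],[0,0,0.9],[0,0,0.5],[0,0,0.13]], dr=[[0,0,0],[0,0,0],[0,0,0],[0,0,0],[0,0,0]], claw=[1,1,1,1,1])

```text
clock: 21.38
tcp_pos: [0.522, 0.0125, 0.0754]
eef_rot: [[-1.0, -0.0, -0.0], [-0.0, 1.0, 0.0], [0.0, 0.0, -1.0]]
force: [-0.2, 0.4, 0.2]
grip_width: 0.092
finger_force: 0.0
```

drive_tool(linear=[[0,0,0],[0,0,0],[0,0,0],[0,0,0],[0,0,0]], dr=[[0,0,0],[0,0,0],[0,0,0],[0,0,0],[0,0,0]], claw=[0.3,0.3,0.3,0.3,0.3])

```text
clock: 22.0
tcp_pos: [0.5222, 0.0121, 0.0759]
eef_rot: [[-1.0, 0.001, 0.0], [0.001, 1.0, 0.0], [-0.0, 0.0, -1.0]]
force: [-0.1, -1.3, 1.1]
grip_width: 0.0475
finger_force: 30.0
```

drive_tool(linear=[[0,0,-0.2],[0,0,-0.3],[0,0,-0.3],[0,0,0]], dr=[[0,0,0],[0,0,0],[0,0,0],[0,0,0]], claw=[0.3,0.3,0.3,0.3])

```text
clock: 22.5
tcp_pos: [0.5227, 0.012, 0.0965]
eef_rot: [[-1.0, 0.001, 0.002], [0.001, 1.0, 0.0], [-0.002, 0.0, -1.0]]
force: [-0.3, 0.2, -1.0]
grip_width: 0.0479
finger_force: 30.0
```

```bash
python3 - <<'E'
from h import *
plan(.523,.013,.076,90)
c=imaging.read_camera("scene"); cv2.imwrite("pics/s5.png",cv2.resize(c["frame"][100:280,130:370],None,fx=3,fy=3))
E
```

```text
t 22.50 tcp [0.5227 0.012  0.0965] yaw 89.97 tilt [ 1.7e-03  3.0e-04 -1.0e+00] F [-0.3  0.2 -1. ] w 0.0479 gf 30.0 UNITS [-0.011  0.038  0.82 ] turn -0.00
```

View pics/s5.png

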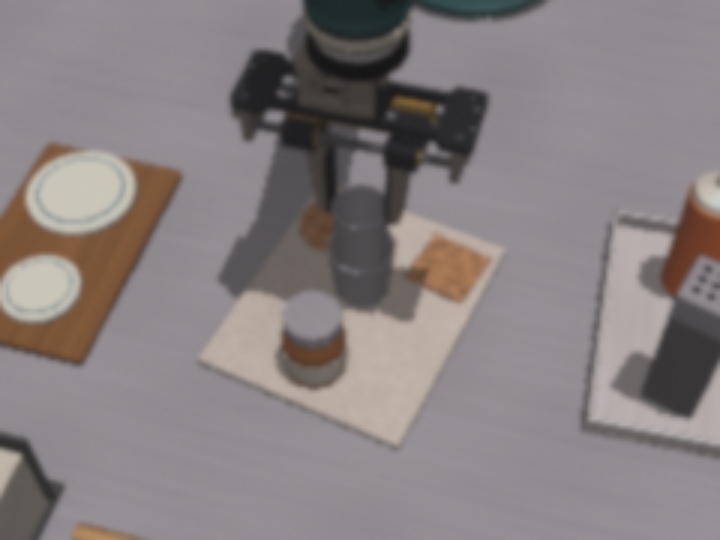

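The small cup (360,215 in crop) slides out and the large cup stays. I'll continue straight up.

drive_tool(linear=[[0,0,-0.4],[0,0,-0.6],[0,0,-0.8],[0,0,-0.8],[0,0,-0.4]], dr=[[0,0,0],[0,0,0],[0,0,0],[0,0,0],[0,0,0]], claw=[0.3,0.3,0.3,0.3,0.3])

```text
clock: 23.18
tcp_pos: [0.5229, 0.012, 0.1725]
eef_rot: [[-1.0, 0.001, 0.003], [0.001, 1.0, 0.0], [-0.003, 0.0, -1.0]]
force: [0.6, 0.8, -0.7]
grip_width: 0.0477
finger_force: 30.0
```

```bash
python3 - <<'E'
from h import *
np.set_printoptions(precision=4,suppress=True)
def ell(c,guess,rad):
    # saucer: white disc segmented by low saturation/brightness within projected neighbourhood, fit hull circle in world
    P=cloud(c); g=np.hypot(P[...,0]-guess[0],P[...,1]-guess[1]); h=cv2.cvtColor(c["frame"],cv2.COLOR_BGR2HSV)
    m=((h[...,1]<70)&(h[...,2]>110)&(g<rad+.006)).astype(np.uint8)
    m=cv2.morphologyEx(m,cv2.MORPH_CLOSE,np.ones((5,5)))
    n,l,s,ce=cv2.connectedComponentsWithStats(m); k=1+np.argmax(s[1:,4])
    cn=max(cv2.findContours((l==k).astype(np.uint8),0,1)[0],key=len)[:,0]
    W=np.array([atz(c,p,.02) for p in cn]); return fitc(W),len(cn)
for n in("top","scene"):
    c=imaging.read_camera(n)
    for g,r in (((.4895,-.283),.054),((.609,-.269),.038)): print(n,ell(c,g,r))
plan(.609,-.269,.165,90)
E
```

```text
top ((array([ 0.4893, -0.2843]), np.float64(0.05301119682211786)), 138)
top ((array([ 0.609 , -0.2701]), np.float64(0.03718335002127124)), 96)
scene ((array([ 0.4896, -0.2824]), np.float64(0.05432427620716773)), 92)
scene ((array([ 0.6097, -0.2688]), np.float64(0.03805831264711681)), 72)
t 23.27 tcp [0.5229 0.012  0.1721] yaw 89.97 tilt [ 0.0027  0.0005 -1.    ] F [ 0.4 -0.2 -0.9] w 0.0474 gf 30.0 UNITS [ -3.442 -11.241   0.283] turn -0.00
```

drive_tool(linear=[[-0.15,-0.5,0],[-0.3,-1,0],[-0.3,-1,0],[-0.3,-1,0],[-0.3,-1,0]], dr=[[0,0,0],[0,0,0],[0,0,0],[0,0,0],[0,0,0]], claw=[0.3,0.3,0.3,0.3,0.3])

```text
clock: 23.9
tcp_pos: [0.5554, -0.1024, 0.1696]
eef_rot: [[-1.0, 0.001, -0.002], [0.001, 1.0, -0.0], [0.002, -0.0, -1.0]]
force: [0.6, 0.9, -0.2]
grip_width: 0.0475
finger_force: 30.0
```

drive_tool(linear=[[-0.3,-1,0],[-0.3,-1,0],[-0.3,-1,0],[-0.3,-1,0],[-0.3,-1,0]], dr=[[0,0,0],[0,0,0],[0,0,0],[0,0,0],[0,0,0]], claw=[0.3,0.3,0.3,0.3,0.3])

```text
clock: 24.52
tcp_pos: [0.5925, -0.2274, 0.1694]
eef_rot: [[-1.0, 0.001, -0.002], [0.001, 1.0, -0.0], [0.002, -0.0, -1.0]]
force: [0.4, -0.3, -0.9]
grip_width: 0.0477
finger_force: 30.0
```

drive_tool(linear=[[-0.4,-1,0.8],[-0.2,-0.76,1],[0,0,0.6],[0,0,0],[0,0,0]], dr=[[0,0,0],[0,0,0],[0,0,0],[0,0,0],[0,0,0]], claw=[0.3,0.3,0.3,0.3,0.3])

```text
clock: 25.15
tcp_pos: [0.6087, -0.2687, 0.1113]
eef_rot: [[-1.0, -0.001, 0.001], [-0.001, 1.0, 0.0], [-0.001, 0.0, -1.0]]
force: [0.5, -0.1, -0.1]
grip_width: 0.0478
finger_force: 30.0
```

```bash
python3 - <<'E'
from h import *
np.set_printoptions(precision=4,suppress=True)
plan(.6093,-.2695,.0809,90)
c=imaging.read_camera("wrist");cv2.imwrite("pics/w6.png",c["frame"])
c=imaging.read_camera("scene"); P=cloud(c);z=P[...,2]
m=(z>.05)&(z<.16)&(abs(P[...,0]-.61)<.026)&(abs(P[...,1]+.2695)<.015);Q=P[m];print(len(Q),Q.mean(0),np.percentile(Q[:,2],[1,99]))
cv2.imwrite("pics/s6.png",cv2.resize(c["frame"][100:250,60:260],None,fx=4,fy=4))
E
```

```text
t 25.15 tcp [ 0.6087 -0.2687  0.1113] yaw 90.04 tilt [ 0.0009  0.0002 -1.    ] F [ 0.5 -0.1 -0.1] w 0.0478 gf 30.0 UNITS [-0.023 -0.033  1.216] turn 0.01
257 [ 0.6147 -0.2694  0.1066] [0.0533 0.1407]
```

View pics/s6.png

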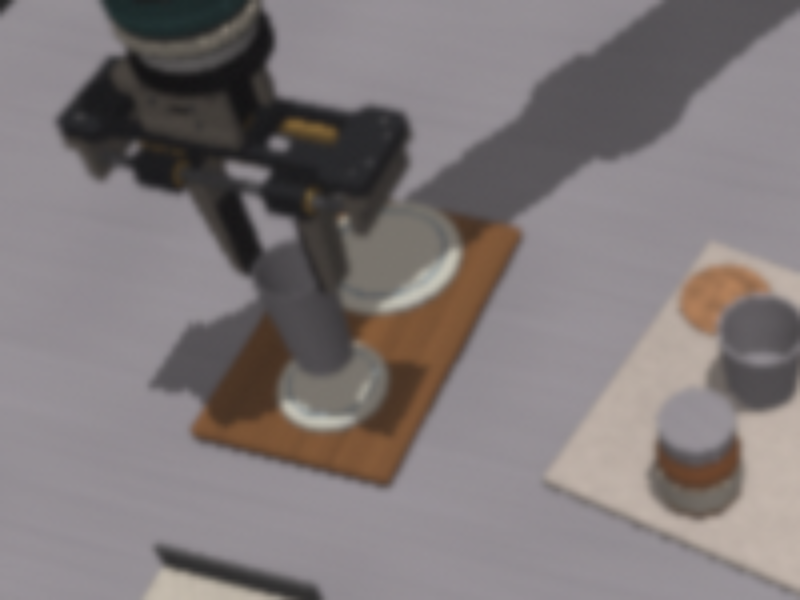

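The small cup hangs upright over the small saucer (cup at 300,320, saucer at 335,385). I'll lower it gently.

drive_tool(linear=[[-0.02,-0.03,0.5],[0,0,0.4],[0,0,0.15],[0,0,0.08],[0,0,0.04]], dr=[[0,0,0],[0,0,0],[0,0,0],[0,0,0],[0,0,0]], claw=[0.3,0.3,0.3,0.3,0.3])

```text
clock: 25.88
tcp_pos: [0.6088, -0.2704, 0.0814]
eef_rot: [[-1.0, 0.001, 0.0], [0.001, 1.0, -0.0], [-0.0, -0.0, -1.0]]
force: [0.1, 1.2, -1.0]
grip_width: 0.0469
finger_force: 30.0
```

drive_tool(linear=[[0,0,0.04],[0,0,0],[0,0,0]], dr=[[0,0,0],[0,0,0],[0,0,0]], claw=[0.3,0.3,0.3])

```text
clock: 26.25
tcp_pos: [0.609, -0.2704, 0.0809]
eef_rot: [[-1.0, 0.001, 0.001], [0.001, 1.0, -0.0], [-0.001, -0.0, -1.0]]
force: [-0.2, -0.0, 2.4]
grip_width: 0.0474
finger_force: 30.0
```

Contact is felt, so I'll release and rise.

drive_tool(linear=[[0,0,0],[0,0,0],[0,0,0],[0,0,0],[0,0,0]], dr=[[0,0,0],[0,0,0],[0,0,0],[0,0,0],[0,0,0]], claw=[0.6,0.8,1,1,1])

```text
clock: 26.88
tcp_pos: [0.6087, -0.2703, 0.0803]
eef_rot: [[-1.0, 0.0, -0.0], [0.0, 1.0, 0.0], [0.0, 0.0, -1.0]]
force: [-0.6, 0.6, -0.5]
grip_width: 0.0915
finger_force: 0.0
```

drive_tool(linear=[[0,0,-0.5],[0,0,-1],[0,0,-1],[0,0,-0.5],[0,0,0]], dr=[[0,0,0],[0,0,0],[0,0,0],[0,0,0],[0,0,0]], claw=[1,1,1,1,1])

```text
clock: 27.5
tcp_pos: [0.6093, -0.2705, 0.1566]
eef_rot: [[-1.0, 0.0, 0.002], [0.0, 1.0, -0.001], [-0.002, -0.001, -1.0]]
force: [-0.6, -0.1, -0.4]
grip_width: 0.0919
finger_force: 0.0
```

```bash
python3 - <<'E'
from h import *
np.set_printoptions(precision=4,suppress=True)
plan(.522,.013,.15,90)
for n in ("wrist","scene","top"):
  c=imaging.read_camera(n); P=cloud(c);z=P[...,2]
  if n=="wrist": cv2.imwrite("pics/w7.png",c["frame"])
  for nm,x,y,a,b in (("small",.609,-.27,.10,.118),("large",.522,.013,.062,.08)):
    m=(z>a)&(z<b)&(np.hypot(P[...,0]-x,P[...,1]-y)<.038);Q=P[m]
    if len(Q)>5: print(n,nm,len(Q),Q.mean(0),rect(Q),fitc(Q))
E
```

```text
t 27.50 tcp [ 0.6093 -0.2705  0.1566] yaw 89.97 tilt [ 0.0021 -0.0006 -1.    ] F [-0.6 -0.1 -0.4] w 0.0919 gf 0.0 UNITS [ 3.492 11.34   0.265] turn -0.00
wrist small 1010 [ 0.6107 -0.2694  0.107 ] ((608.55859375, -269.3040771484375), (48.89801788330078, 48.42852783203125), 1.6558160781860352) (array([ 0.608 , -0.2694]), np.float64(0.02284309490309719))
scene small 127 [ 0.6074 -0.2678  0.106 ] ((607.3277587890625, -268.1732177734375), (50.08037185668945, 47.976497650146484), 45.20463180541992) (array([ 0.6074, -0.2679]), np.float64(0.023197426910512922))
scene large 143 [0.5189 0.0148 0.0681] ((520.0117797851562, 15.859891891479492), (62.337215423583984, 58.66915512084961), 16.464298248291016) (array([0.5211, 0.0151]), np.float64(0.029002350392993124))
top small 46 [ 0.5945 -0.2726  0.1068] ((600.56298828125, -277.5882263183594), (27.595396041870117, 47.764930725097656), 43.82619094848633) (array([ 0.6084, -0.2698]), np.float64(0.022386464057913176))
top large 168 [0.5238 0.0131 0.0689] ((523.8816528320312, 12.708389282226562), (59.827842712402344, 59.75994110107422), 45.04229736328125) (array([0.5232, 0.0125]), np.float64(0.028785854613564713))
```

View pics/w7.png

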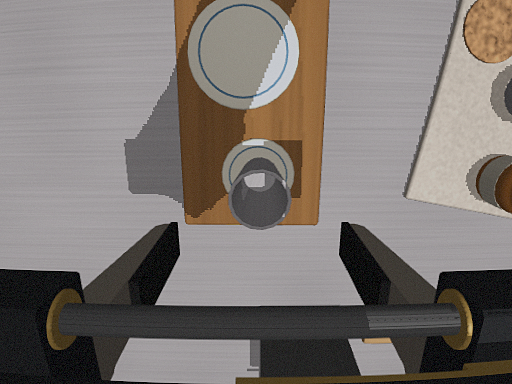

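The small cup (258,185) stands on the small saucer within about 1 mm of its middle. Next is the large cup.

drive_tool(linear=[[0.3,1,0],[0.3,1,0],[0.3,1,0],[0.3,1,0],[0.3,1,0]], dr=[[0,0,0],[0,0,0],[0,0,0],[0,0,0],[0,0,0]], claw=[1,1,1,1,1])

```text
clock: 28.28
tcp_pos: [0.5703, -0.1443, 0.1543]
eef_rot: [[-1.0, 0.001, -0.002], [0.001, 1.0, 0.0], [0.002, 0.0, -1.0]]
force: [0.3, 0.7, 0.2]
grip_width: 0.092
finger_force: 0.0
```

drive_tool(linear=[[0.3,1,0],[0.3,1,0],[0.3,1,0],[0.3,1,0],[0.3,1,0]], dr=[[0,0,0],[0,0,0],[0,0,0],[0,0,0],[0,0,0]], claw=[1,1,1,1,1])

```text
clock: 28.9
tcp_pos: [0.5329, -0.0195, 0.1545]
eef_rot: [[-1.0, 0.001, -0.002], [0.001, 1.0, -0.0], [0.002, -0.0, -1.0]]
force: [-0.7, -0.3, -0.1]
grip_width: 0.0919
finger_force: 0.0
```

drive_tool(linear=[[0.3,1,0],[0.17,0.36,0.5],[0,0,0.7],[0,0,0],[0,0,0]], dr=[[0,0,0],[0,0,0],[0,0,0],[0,0,0],[0,0,0]], claw=[1,1,1,1,1])

```text
clock: 29.52
tcp_pos: [0.5221, 0.013, 0.1252]
eef_rot: [[-1.0, 0.002, -0.0], [0.002, 1.0, -0.0], [0.0, -0.0, -1.0]]
force: [0.3, 0.5, -0.7]
grip_width: 0.0921
finger_force: 0.0
```

```bash
python3 - <<'E'
from h import *
np.set_printoptions(precision=4,suppress=True)
plan(.5225,.0135,.028,90)
c=imaging.read_camera("wrist"); P=cloud(c);z=P[...,2]
m=(z>.066)&(z<.08)&(np.hypot(P[...,0]-.5225,P[...,1]-.0135)<.038);Q=P[m];print(len(Q),Q.mean(0),rect(Q),fitc(Q))
E
```

```text
t 29.52 tcp [0.5221 0.013  0.1252] yaw 89.91 tilt [-0.0004 -0.0005 -1.    ] F [ 0.3  0.5 -0.7] w 0.0921 gf 0.0 UNITS [-0.014  0.02   3.887] turn -0.01
1034 [0.5239 0.013  0.0699] ((522.0330200195312, 13.288063049316406), (60.94816970825195, 60.586669921875), 43.60443115234375) (array([0.5216, 0.0131]), np.float64(0.02889257939185055))
```

drive_tool(linear=[[0,0,0.9],[0,0,0.9],[0,0,0.9],[0,0,0.8],[0,0,0.36]], dr=[[0,0,0],[0,0,0],[0,0,0],[0,0,0],[0,0,0]], claw=[1,1,1,1,1])

```text
clock: 30.2
tcp_pos: [0.522, 0.0134, 0.0284]
eef_rot: [[-1.0, 0.001, -0.0], [0.001, 1.0, -0.0], [0.0, -0.0, -1.0]]
force: [1.1, 0.1, 0.2]
grip_width: 0.092
finger_force: 0.0
```

drive_tool(linear=[[0,0,0],[0,0,0],[0,0,0],[0,0,0],[0,0,0]], dr=[[0,0,0],[0,0,0],[0,0,0],[0,0,0],[0,0,0]], claw=[0.4,0.4,0.4,0.4,0.4])

```text
clock: 30.82
tcp_pos: [0.5228, 0.0137, 0.0296]
eef_rot: [[-1.0, 0.001, 0.001], [0.001, 1.0, 0.0], [-0.001, 0.0, -1.0]]
force: [-0.5, -0.4, 4.7]
grip_width: 0.0592
finger_force: 30.0
```

drive_tool(linear=[[0,0,-0.3],[0,0,-0.6],[0,0,-0.8],[0,0,-0.8],[0,0,0]], dr=[[0,0,0],[0,0,0],[0,0,0],[0,0,0],[0,0,0]], claw=[0.4,0.4,0.4,0.4,0.4])

```text
clock: 31.45
tcp_pos: [0.5234, 0.0139, 0.0933]
eef_rot: [[-1.0, 0.0, 0.004], [0.0, 1.0, 0.001], [-0.004, 0.001, -1.0]]
force: [1.0, -0.1, -1.2]
grip_width: 0.0591
finger_force: 30.0
```

```bash
python3 - <<'E'
from h import *
plan(.4895,-.2835,.09,90)
E
```

```text
t 31.45 tcp [0.5234 0.0139 0.0933] yaw 89.97 tilt [ 3.7e-03  7.0e-04 -1.0e+00] F [ 1.  -0.1 -1.2] w 0.0591 gf 30.0 UNITS [  1.355 -11.896   0.13 ] turn -0.00
```

drive_tool(linear=[[0.05,-0.5,0],[0.12,-1,0],[0.12,-1,0],[0.12,-1,0],[0.12,-1,0]], dr=[[0,0,0],[0,0,0],[0,0,0],[0,0,0],[0,0,0]], claw=[0.4,0.4,0.4,0.4,0.4])

```text
clock: 32.08
tcp_pos: [0.5075, -0.1005, 0.0904]
eef_rot: [[-1.0, 0.001, -0.002], [0.001, 1.0, -0.0], [0.002, -0.0, -1.0]]
force: [-0.1, -0.2, -1.1]
grip_width: 0.0593
finger_force: 30.0
```

drive_tool(linear=[[0.12,-1,0],[0.12,-1,0],[0.12,-1,0],[0.12,-1,0],[0.12,-1,0]], dr=[[0,0,0],[0,0,0],[0,0,0],[0,0,0],[0,0,0]], claw=[0.4,0.4,0.4,0.4,0.4])

```text
clock: 32.7
tcp_pos: [0.4922, -0.2253, 0.0903]
eef_rot: [[-1.0, 0.001, -0.002], [0.001, 1.0, 0.0], [0.002, 0.0, -1.0]]
force: [-0.1, 0.3, -1.0]
grip_width: 0.0592
finger_force: 30.0
```

drive_tool(linear=[[0.12,-1,0],[0.1,-0.9,0.5],[0,-0.5,0.5],[0,0,0],[0,0,0]], dr=[[0,0,0],[0,0,0],[0,0,0],[0,0,0],[0,0,0]], claw=[0.4,0.4,0.4,0.4,0.4])

```text
clock: 33.33
tcp_pos: [0.4882, -0.2828, 0.0661]
eef_rot: [[-1.0, -0.0, -0.001], [-0.0, 1.0, 0.001], [0.001, 0.001, -1.0]]
force: [0.8, -0.5, -2.0]
grip_width: 0.0592
finger_force: 30.0
```

```bash
python3 - <<'E'
from h import *
plan(.4898,-.2835,.0395,90)
E
```

```text
t 33.33 tcp [ 0.4882 -0.2828  0.0661] yaw 90.02 tilt [-5.e-04  9.e-04 -1.e+00] F [ 0.8 -0.5 -2. ] w 0.0592 gf 30.0 UNITS [-0.062 -0.028  1.065] turn 0.00
```

drive_tool(linear=[[-0.06,-0.02,0.4],[0,0,0.35],[0,0,0.2],[0,0,0.08],[0,0,0]], dr=[[0,0,0],[0,0,0],[0,0,0],[0,0,0],[0,0,0]], claw=[0.4,0.4,0.4,0.4,0.4])

```text
clock: 33.95
tcp_pos: [0.4896, -0.2843, 0.0405]
eef_rot: [[-1.0, 0.001, -0.0], [0.001, 1.0, 0.0], [0.0, 0.0, -1.0]]
force: [0.1, -0.2, -1.4]
grip_width: 0.0592
finger_force: 30.0
```

drive_tool(linear=[[0,0,0.04],[0,0,0]], dr=[[0,0,0],[0,0,0]], claw=[0.4,0.4])

```text
clock: 34.2
tcp_pos: [0.4898, -0.2843, 0.0398]
eef_rot: [[-1.0, 0.001, 0.0], [0.001, 1.0, -0.0], [-0.0, -0.0, -1.0]]
force: [-0.3, -0.2, -0.9]
grip_width: 0.059
finger_force: 30.0
```

drive_tool(linear=[[0,0,0.04],[0,0,0]], dr=[[0,0,0],[0,0,0]], claw=[0.4,0.4])

```text
clock: 34.45
tcp_pos: [0.49, -0.2844, 0.0396]
eef_rot: [[-1.0, 0.001, 0.001], [0.001, 1.0, 0.0], [-0.001, 0.0, -1.0]]
force: [-2.6, 0.8, 4.8]
grip_width: 0.0594
finger_force: 30.0
```

Contact (4.8 N up), so I'll release and rise.

drive_tool(linear=[[0,0,0],[0,0,0],[0,0,0],[0,0,0],[0,0,0]], dr=[[0,0,0],[0,0,0],[0,0,0],[0,0,0],[0,0,0]], claw=[0.7,0.9,1,1,1])

```text
clock: 35.08
tcp_pos: [0.4897, -0.2842, 0.0386]
eef_rot: [[-1.0, 0.001, -0.0], [0.001, 1.0, 0.0], [0.0, 0.0, -1.0]]
force: [-0.0, -0.8, -0.2]
grip_width: 0.0923
finger_force: 0.0
```

drive_tool(linear=[[0,0,-0.5],[0,0,-1],[0,0,-1],[0,0,-1],[0,0,-1]], dr=[[0,0,0],[0,0,0],[0,0,0],[0,0,0],[0,0,0]], claw=[1,1,1,1,1])

```text
clock: 35.7
tcp_pos: [0.4898, -0.2844, 0.1529]
eef_rot: [[-1.0, 0.001, 0.001], [0.001, 1.0, -0.0], [-0.001, -0.0, -1.0]]
force: [0.4, 0.4, -0.2]
grip_width: 0.092
finger_force: 0.0
```

drive_tool(linear=[[0,0,-1],[0,0,-1],[0,0,0]], dr=[[0,0,0],[0,0,0],[0,0,0]], claw=[1,1,1])

```text
clock: 36.08
tcp_pos: [0.4909, -0.285, 0.2037]
eef_rot: [[-1.0, 0.001, 0.005], [0.001, 1.0, -0.002], [-0.005, -0.002, -1.0]]
force: [0.7, -0.4, 0.2]
grip_width: 0.0918
finger_force: 0.0
```

```bash
python3 - <<'E'
from h import *
np.set_printoptions(precision=4,suppress=True)
plan(.431,.304,.19,90)
for n in ("wrist","scene","top"):
  c=imaging.read_camera(n); P=cloud(c);z=P[...,2]
  if n=="scene": cv2.imwrite("pics/s8.png",c["frame"])
  for nm,x,y,a,b in (("small",.609,-.27,.10,.118),("large",.49,-.284,.072,.09),("bottlecone",.431,.304,.134,.148),("nozz",.431,.304,.149,.165),("shaker",.552,.306,.148,.165)):
    m=(z>a)&(z<b)&(np.hypot(P[...,0]-x,P[...,1]-y)<.04);Q=P[m]
    if len(Q)>5: print(n,nm,len(Q),Q.mean(0),rect(Q),fitc(Q))
E
```

```text
t 36.08 tcp [ 0.4909 -0.285   0.2037] yaw 89.96 tilt [ 0.0046 -0.0018 -1.    ] F [ 0.7 -0.4  0.2] w 0.0918 gf 0.0 UNITS [ 2.396 23.561  0.549] turn -0.01
wrist small 452 [ 0.5988 -0.2694  0.1063] ((604.452392578125, -269.18072509765625), (47.538536071777344, 40.46174621582031), 89.43505096435547) (array([ 0.6074, -0.2696]), np.float64(0.022416498095569996))
wrist large 770 [ 0.4928 -0.2835  0.0791] ((488.9693908691406, -283.310302734375), (60.78084945678711, 60.57650375366211), 27.42478370666504) (array([ 0.4885, -0.2834]), np.float64(0.028717351037376163))
scene small 131 [ 0.6075 -0.2679  0.106 ] ((607.4058837890625, -267.5238952636719), (47.929534912109375, 48.68882751464844), 71.02996063232422) (array([ 0.6076, -0.2677]), np.float64(0.022995993469561365))
scene large 139 [ 0.4867 -0.283   0.078 ] ((487.74273681640625, -282.2978515625), (62.91789245605469, 59.02120590209961), 25.194570541381836) (array([ 0.4877, -0.2817]), np.float64(0.029088816595405357))
scene bottlecone 154 [0.435  0.3039 0.1385] ((431.6271667480469, 304.8509216308594), (40.85926055908203, 40.29815673828125), 5
[... 778 characters left out ...]
33, 22.14145278930664), 0.5254788398742676) (array([ 0.4901, -0.2825]), np.float64(0.028643335633296685))
top bottlecone 287 [0.4319 0.3021 0.1376] ((431.28692626953125, 303.674072265625), (39.88449478149414, 39.391056060791016), 20.79158592224121) (array([0.4314, 0.3039]), np.float64(0.014485305900741915))
top nozz 27 [0.4314 0.3029 0.1546] ((431.6045837402344, 303.1785583496094), (8.6107759475708, 7.643792152404785), 84.42577362060547) (array([0.4314, 0.3032]), np.float64(0.003535526090706262))
top shaker 657 [0.5539 0.3044 0.1537] ((553.988037109375, 305.39630126953125), (49.05585861206055, 48.368995666503906), 72.72067260742188) (array([0.5539, 0.3046]), np.float64(0.020026973966128285))
```

View pics/s8.png

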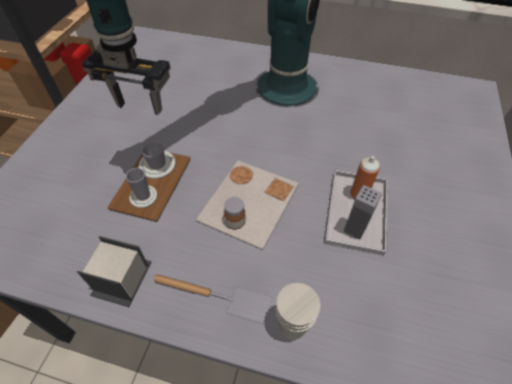

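Both cups stand on their saucers (155,158 and 140,190). Back to the bottle in the tray.

drive_tool(linear=[[0.1,0.6,0],[0.1,1,0],[0.1,1,0],[0.1,1,0],[0.1,1,0]], dr=[[0,0,0],[0,0,0],[0,0,0],[0,0,0],[0,0,0]], claw=[1,1,1,1,1])

```text
clock: 36.85
tcp_pos: [0.4764, -0.1672, 0.2003]
eef_rot: [[-1.0, -0.0, -0.002], [-0.0, 1.0, 0.001], [0.002, 0.001, -1.0]]
force: [-0.6, 0.0, -0.7]
grip_width: 0.0922
finger_force: 0.0
```

drive_tool(linear=[[0.1,1,0],[0.1,1,0],[0.1,1,0],[0.1,1,0],[0.1,1,0]], dr=[[0,0,0],[0,0,0],[0,0,0],[0,0,0],[0,0,0]], claw=[1,1,1,1,1])

```text
clock: 37.48
tcp_pos: [0.4637, -0.0425, 0.2004]
eef_rot: [[-1.0, -0.0, -0.002], [-0.0, 1.0, 0.0], [0.002, 0.0, -1.0]]
force: [-0.4, -0.2, -0.4]
grip_width: 0.0917
finger_force: 0.0
```

drive_tool(linear=[[0.1,1,0],[0.1,1,0],[0.1,1,0],[0.1,1,0],[0.1,1,0]], dr=[[0,0,0],[0,0,0],[0,0,0],[0,0,0],[0,0,0]], claw=[1,1,1,1,1])

```text
clock: 38.1
tcp_pos: [0.451, 0.0822, 0.2005]
eef_rot: [[-1.0, -0.0, -0.001], [-0.0, 1.0, -0.0], [0.001, -0.0, -1.0]]
force: [0.7, -1.1, -0.0]
grip_width: 0.092
finger_force: 0.0
```

drive_tool(linear=[[0.1,1,0],[0.1,1,0],[0.1,1,0],[0.1,1,0],[0.1,1,0]], dr=[[0,0,0],[0,0,0],[0,0,0],[0,0,0],[0,0,0]], claw=[1,1,1,1,1])

```text
clock: 38.72
tcp_pos: [0.4385, 0.2069, 0.2004]
eef_rot: [[-1.0, -0.0, -0.001], [-0.0, 1.0, -0.001], [0.001, -0.001, -1.0]]
force: [0.8, 1.2, -0.6]
grip_width: 0.0919
finger_force: 0.0
```

drive_tool(linear=[[0.1,1,0],[0.1,1,0],[0.1,1,0],[0.08,0.9,0],[0,0,0]], dr=[[0,0,0],[0,0,0],[0,0,0],[0,0,0],[0,0,0]], claw=[1,1,1,1,1])

```text
clock: 39.35
tcp_pos: [0.4287, 0.3048, 0.2003]
eef_rot: [[-1.0, -0.003, -0.002], [-0.003, 1.0, -0.001], [0.002, -0.001, -1.0]]
force: [0.6, 0.0, 0.5]
grip_width: 0.0919
finger_force: 0.0
```

```bash
python3 - <<'E'
from h import *
plan(.4312,.3037,.086,90)
E
```

```text
t 39.35 tcp [0.4287 0.3048 0.2003] yaw 90.19 tilt [-1.5e-03 -5.0e-04 -1.0e+00] F [0.6 0.  0.5] w 0.0919 gf 0.0 UNITS [-0.099 -0.044  4.572] turn 0.02
```

drive_tool(linear=[[-0.08,-0.04,0.9],[0,0,1],[0,0,1],[0,0,1],[0,0,0.65]], dr=[[0,0,0],[0,0,0],[0,0,0],[0,0,0],[0,0,0]], claw=[1,1,1,1,1])

```text
clock: 39.98
tcp_pos: [0.4318, 0.3007, 0.0861]
eef_rot: [[-1.0, 0.001, -0.001], [0.001, 1.0, -0.002], [0.001, -0.002, -1.0]]
force: [0.3, 1.3, 0.7]
grip_width: 0.0918
finger_force: 0.0
```

drive_tool(linear=[[0,0,0],[0,0,0],[0,0,0],[0,0,0],[0,0,0]], dr=[[0,0,0],[0,0,0],[0,0,0],[0,0,0],[0,0,0]], claw=[1,0.3,0.3,0.3,0.3])

```text
clock: 40.6
tcp_pos: [0.4327, 0.3024, 0.0877]
eef_rot: [[-1.0, 0.0, 0.001], [0.0, 1.0, 0.0], [-0.001, 0.0, -1.0]]
force: [0.8, -0.3, 0.1]
grip_width: 0.0538
finger_force: 0.2
```

drive_tool(linear=[[0,0,0],[0,0,-0.4],[0,0,-0.8],[0,0,-1],[0,0,0]], dr=[[0,0,0],[0,0,0],[0,0,0],[0,0,0],[0,0,0]], claw=[0.3,0.3,0.3,0.3,0.3])

```text
clock: 41.22
tcp_pos: [0.4335, 0.303, 0.1441]
eef_rot: [[-1.0, 0.001, 0.003], [0.001, 1.0, 0.002], [-0.003, 0.002, -1.0]]
force: [0.2, 0.0, -2.3]
grip_width: 0.0511
finger_force: 30.0
```

```bash
python3 - <<'E'
from h import *
plan(.4594,-.0328,.097,90)
E
```

```text
t 41.23 tcp [0.4335 0.303  0.1441] yaw 89.96 tilt [ 0.003   0.0022 -1.    ] F [ 0.2  0.  -2.3] w 0.0511 gf 30.0 UNITS [ -1.034 -13.43    1.884] turn -0.00
```

drive_tool(linear=[[0,-0.5,0],[-0.08,-1,0],[-0.08,-1,0],[-0.08,-1,0],[-0.08,-1,0]], dr=[[0,0,0],[0,0,0],[0,0,0],[0,0,0],[0,0,0]], claw=[0.3,0.3,0.3,0.3,0.3])

```text
clock: 41.85
tcp_pos: [0.4394, 0.1875, 0.1411]
eef_rot: [[-1.0, 0.001, -0.002], [0.001, 1.0, -0.002], [0.002, -0.002, -1.0]]
force: [-0.5, 0.8, -2.0]
grip_width: 0.0512
finger_force: 30.0
```

drive_tool(linear=[[-0.09,-1,0],[-0.09,-1,0],[-0.09,-1,0],[-0.09,-1,0],[-0.09,-1,0]], dr=[[0,0,0],[0,0,0],[0,0,0],[0,0,0],[0,0,0]], claw=[0.3,0.3,0.3,0.3,0.3])

```text
clock: 42.48
tcp_pos: [0.4503, 0.0628, 0.1412]
eef_rot: [[-1.0, 0.001, -0.003], [0.001, 1.0, -0.001], [0.003, -0.001, -1.0]]
force: [0.3, -0.7, -2.3]
grip_width: 0.0515
finger_force: 30.0
```

drive_tool(linear=[[-0.09,-1,0],[-0.09,-1,0],[-0.09,-1,0],[-0.06,-0.9,0],[0,0,0]], dr=[[0,0,0],[0,0,0],[0,0,0],[0,0,0],[0,0,0]], claw=[0.3,0.3,0.3,0.3,0.3])

```text
clock: 43.1
tcp_pos: [0.4584, -0.035, 0.1413]
eef_rot: [[-1.0, 0.005, -0.002], [0.005, 1.0, -0.001], [0.002, -0.001, -1.0]]
force: [1.5, 0.4, -3.0]
grip_width: 0.0512
finger_force: 30.0
```

drive_tool(linear=[[0,0,0.6],[0,0,0.6],[0,0,0],[0,0,0]], dr=[[0,0,0],[0,0,0],[0,0,0],[0,0,0]], claw=[0.3,0.3,0.3,0.3])

```text
clock: 43.6
tcp_pos: [0.4598, -0.0324, 0.1122]
eef_rot: [[-1.0, -0.0, -0.0], [-0.0, 1.0, -0.0], [0.0, -0.0, -1.0]]
force: [0.4, 0.1, -2.7]
grip_width: 0.0512
finger_force: 30.0
```

```bash
python3 - <<'E'
from h import *
plan(.4607,-.0328,.0973,90)
E
```

```text
t 43.60 tcp [ 0.4598 -0.0324  0.1122] yaw 90.01 tilt [-5.e-04 -0.e+00 -1.e+00] F [ 0.4  0.1 -2.7] w 0.0512 gf 30.0 UNITS [-0.036 -0.016  0.594] turn 0.00
```

drive_tool(linear=[[-0.03,0,0.25],[0,0,0.2],[0,0,0.1],[0,0,0.03],[0,0,0]], dr=[[0,0,0],[0,0,0],[0,0,0],[0,0,0],[0,0,0]], claw=[0.3,0.3,0.3,0.3,0.3])

```text
clock: 44.22
tcp_pos: [0.4607, -0.0327, 0.0979]
eef_rot: [[-1.0, 0.001, 0.0], [0.001, 1.0, 0.0], [-0.0, 0.0, -1.0]]
force: [0.3, -0.1, -3.5]
grip_width: 0.0513
finger_force: 30.0
```

```bash
python3 - <<'E'
from h import *
np.set_printoptions(precision=4,suppress=True)
plan(.4607,-.0328,.0968,90)
c=imaging.read_camera("scene");P=cloud(c);z=P[...,2]
m=(z>.03)&(z<.08)&(np.hypot(P[...,0]-.4594,P[...,1]+.0328)<.04);Q=P[m];print(fitc(Q),Q.mean(0))
E
```

```text
t 44.23 tcp [ 0.4607 -0.0327  0.0979] yaw 89.97 tilt [ 0.0002  0.     -1.    ] F [ 0.3 -0.1 -3.5] w 0.0513 gf 30.0 UNITS [-0.001 -0.002  0.045] turn -0.00
(array([ 0.4571, -0.0291]), np.float64(0.02521770652745211)) [ 0.4757 -0.0225  0.0548]
```

drive_tool(linear=[[0,0,0.03],[0,0,0.02],[0,0,0]], dr=[[0,0,0],[0,0,0],[0,0,0]], claw=[0.3,0.3,0.3])

```text
clock: 44.65
tcp_pos: [0.4615, -0.0327, 0.0977]
eef_rot: [[-1.0, 0.0, 0.002], [0.0, 1.0, 0.0], [-0.002, 0.0, -1.0]]
force: [-1.5, -0.2, 5.8]
grip_width: 0.051
finger_force: 30.0
```

drive_tool(linear=[[0,0,0],[0,0,0],[0,0,0],[0,0,0],[0,0,0]], dr=[[0,0,0],[0,0,0],[0,0,0],[0,0,0],[0,0,0]], claw=[0.65,0.9,1,1,1])

```text
clock: 45.28
tcp_pos: [0.4605, -0.0327, 0.0966]
eef_rot: [[-1.0, 0.001, -0.0], [0.001, 1.0, 0.0], [0.0, 0.0, -1.0]]
force: [-0.1, -0.5, 0.6]
grip_width: 0.0918
finger_force: 0.0
```

drive_tool(linear=[[0,0,-0.5],[0,0,-1],[0,0,-1],[0,0,-1],[0,0,-0.7]], dr=[[0,0,0],[0,0,0],[0,0,0],[0,0,0],[0,0,0]], claw=[1,1,1,1,1])

```text
clock: 45.9
tcp_pos: [0.4611, -0.0328, 0.2037]
eef_rot: [[-1.0, 0.001, 0.002], [0.001, 1.0, 0.0], [-0.002, 0.0, -1.0]]
force: [0.2, 0.8, -0.3]
grip_width: 0.092
finger_force: 0.0
```

```bash
python3 - <<'E'
from h import *
np.set_printoptions(precision=4,suppress=True)
plan(.5537,.3052,.19,90)
for n in ("wrist","scene"):
  c=imaging.read_camera(n); P=cloud(c);z=P[...,2]
  for a,b in ((.144,.152),(.155,.175)):
    m=(z>a)&(z<b)&(np.hypot(P[...,0]-.4594,P[...,1]+.0328)<.04);Q=P[m];print(n,len(Q),Q.mean(0),rect(Q))
E
```

```text
t 45.90 tcp [ 0.4611 -0.0328  0.2037] yaw 89.97 tilt [ 0.0023  0.0002 -1.    ] F [ 0.2  0.8 -0.3] w 0.0920 gf 0.0 UNITS [-3.704 13.518  0.549] turn -0.00
wrist 1742 [ 0.4574 -0.0304  0.1472] ((458.9237365722656, -30.460548400878906), (43.252506256103516, 42.06252670288086), 40.71437454223633)
wrist 210 [ 0.4572 -0.0306  0.1628] ((458.0521545410156, -30.780370712280273), (10.746038436889648, 11.328571319580078), 31.55401611328125)
scene 117 [ 0.4627 -0.0276  0.1472] ((458.3876647949219, -28.90623664855957), (40.74517822265625, 40.83613204956055), 25.23175621032715)
scene 23 [ 0.4602 -0.0285  0.1618] ((460.1392517089844, -28.35125160217285), (8.570321083068848, 9.231133460998535), 77.39701080322266)
```

drive_tool(linear=[[-0.1,0.6,0],[-0.28,1,0],[-0.28,1,0],[-0.28,1,0],[-0.28,1,0]], dr=[[0,0,0],[0,0,0],[0,0,0],[0,0,0],[0,0,0]], claw=[1,1,1,1,1])

```text
clock: 46.62
tcp_pos: [0.4905, 0.0842, 0.2005]
eef_rot: [[-1.0, -0.0, -0.002], [-0.0, 1.0, -0.0], [0.002, -0.0, -1.0]]
force: [-0.6, -0.3, -0.0]
grip_width: 0.0918
finger_force: 0.0
```

drive_tool(linear=[[-0.28,1,0],[-0.28,1,0],[-0.28,1,0],[-0.28,1,0],[-0.28,1,0]], dr=[[0,0,0],[0,0,0],[0,0,0],[0,0,0],[0,0,0]], claw=[1,1,1,1,1])

```text
clock: 47.25
tcp_pos: [0.5253, 0.2091, 0.2003]
eef_rot: [[-1.0, -0.0, -0.002], [-0.0, 1.0, -0.0], [0.002, -0.0, -1.0]]
force: [0.5, 0.2, 0.0]
grip_width: 0.0919
finger_force: 0.0
```

drive_tool(linear=[[-0.28,1,0],[-0.28,1,0],[-0.28,1,0],[-0.24,0.9,0]], dr=[[0,0,0],[0,0,0],[0,0,0],[0,0,0]], claw=[1,1,1,1])

```text
clock: 47.75
tcp_pos: [0.5521, 0.3068, 0.2001]
eef_rot: [[-1.0, -0.001, -0.002], [-0.001, 1.0, -0.001], [0.002, -0.001, -1.0]]
force: [0.5, 0.0, 0.2]
grip_width: 0.0916
finger_force: 0.0
```

drive_tool(linear=[[0,0,0],[0,0,0],[0,0,0],[0,0,0],[0,0,0]], dr=[[0,0,1],[0,0,1],[0,0,0.1],[0,0,0],[0,0,0]], claw=[1,1,1,1,1])

```text
clock: 48.38
tcp_pos: [0.553, 0.3049, 0.2014]
eef_rot: [[-0.958, 0.288, -0.0], [0.288, 0.958, -0.0], [0.0, -0.0, -1.0]]
force: [0.3, 0.9, -0.5]
grip_width: 0.092
finger_force: 0.0
```

```bash
python3 - <<'E'
from h import *
np.set_printoptions(precision=4,suppress=True)
plan(.5535,.3052,.0865)
c=imaging.read_camera("wrist"); P=cloud(c);z=P[...,2]
m=(z>.148)&(z<.165)&(np.hypot(P[...,0]-.5535,P[...,1]-.305)<.045);Q=P[m];print(len(Q),Q.mean(0),rect(Q))
E
```

```text
t 48.38 tcp [0.553  0.3049 0.2014] yaw 73.24 tilt [-0.0004 -0.     -1.    ] F [ 0.3  0.9 -0.5] w 0.0920 gf 0.0 UNITS [-0.014  0.019  4.596] turn 0.00
3625 [0.5513 0.3069 0.1544] ((552.4841918945312, 306.56304931640625), (48.09489822387695, 47.19963455200195), 73.30213928222656)
```

drive_tool(linear=[[0,0.02,0.9],[0,0,1],[0,0,1],[0,0,1],[0,0,0.66]], dr=[[0,0,0],[0,0,0],[0,0,0],[0,0,0],[0,0,0]], claw=[1,1,1,1,1])

```text
clock: 49.05
tcp_pos: [0.553, 0.3049, 0.0865]
eef_rot: [[-0.957, 0.289, -0.001], [0.289, 0.957, -0.0], [0.001, -0.001, -1.0]]
force: [-0.2, -0.3, 0.2]
grip_width: 0.092
finger_force: 0.0
```

drive_tool(linear=[[0,0,0],[0,0,0],[0,0,0],[0,0,0],[0,0,0]], dr=[[0,0,0],[0,0,0],[0,0,0],[0,0,0],[0,0,0]], claw=[1,0.3,0.3,0.3,0.3])

```text
clock: 49.68
tcp_pos: [0.5536, 0.3053, 0.088]
eef_rot: [[-0.957, 0.29, 0.001], [0.29, 0.957, 0.0], [-0.0, 0.001, -1.0]]
force: [1.2, 0.2, -0.5]
grip_width: 0.054
finger_force: 0.0
```

drive_tool(linear=[[0,0,0],[0,0,-0.4],[0,0,-0.8],[0,0,-1],[0,0,0]], dr=[[0,0,0],[0,0,0],[0,0,0],[0,0,0],[0,0,0]], claw=[0.3,0.3,0.3,0.3,0.3])

```text
clock: 50.3
tcp_pos: [0.5552, 0.3062, 0.1458]
eef_rot: [[-0.957, 0.29, 0.005], [0.29, 0.957, 0.003], [-0.004, 0.004, -1.0]]
force: [1.0, -0.0, -4.4]
grip_width: 0.0476
finger_force: 30.0
```

```bash
python3 - <<'E'
from h import *
plan(.4812,.0846,.097,74.8)
E
```

```text
t 50.30 tcp [0.5552 0.3062 0.1458] yaw 73.17 tilt [ 0.0049  0.003  -1.    ] F [ 1.  -0.  -4.4] w 0.0476 gf 30.0 UNITS [ 0.531 -9.33   1.952] turn -0.20
```

drive_tool(linear=[[0,0,0],[0.06,-0.6,0],[0.06,-1,0],[0.06,-1,0],[0.06,-1,0]], dr=[[0,0,-0.2],[0,0,0],[0,0,0],[0,0,0],[0,0,0]], claw=[0.3,0.3,0.3,0.3,0.3])

```text
clock: 50.92
tcp_pos: [0.5227, 0.2177, 0.1417]
eef_rot: [[-0.965, 0.263, -0.002], [0.263, 0.965, -0.001], [0.001, -0.002, -1.0]]
force: [0.6, 0.9, -1.9]
grip_width: 0.0477
finger_force: 30.0
```

drive_tool(linear=[[0.06,-1,0],[0.06,-1,0],[0.06,-1,0],[0.06,-1,0],[0.05,-1,0]], dr=[[0,0,0],[0,0,0],[0,0,0],[0,0,0],[0,0,0]], claw=[0.3,0.3,0.3,0.3,0.3])

```text
clock: 51.55
tcp_pos: [0.4831, 0.0995, 0.1423]
eef_rot: [[-0.965, 0.263, -0.001], [0.263, 0.965, -0.0], [0.001, -0.0, -1.0]]
force: [0.5, -0.4, -3.2]
grip_width: 0.0478
finger_force: 30.0
```

drive_tool(linear=[[0,-0.7,0],[0,0,0.6],[0,0,0.6],[0,0,0],[0,0,0]], dr=[[0,0,0],[0,0,0],[0,0,0],[0,0,0],[0,0,0]], claw=[0.3,0.3,0.3,0.3,0.3])

```text
clock: 52.18
tcp_pos: [0.4796, 0.085, 0.1123]
eef_rot: [[-0.965, 0.262, -0.001], [0.262, 0.965, -0.0], [0.0, -0.0, -1.0]]
force: [-0.3, -0.1, -2.5]
grip_width: 0.0478
finger_force: 30.0
```

```bash
python3 - <<'E'
from h import *
plan(.4814,.0842,.097)
c=imaging.read_camera("scene");P=cloud(c);z=P[...,2]
m=(z>.16)&(z<.19)&(np.hypot(P[...,0]-.4812,P[...,1]-.0846)<.04);Q=P[m]
if len(Q)>5: print(rect(Q),Q.mean(0))
E
```

```text
t 52.17 tcp [0.4796 0.085  0.1123] yaw 74.83 tilt [-5.e-04 -1.e-04 -1.e+00] F [-0.3 -0.1 -2.5] w 0.0478 gf 30.0 UNITS [-0.078 -0.011  0.611] turn 0.00
((484.12518310546875, 86.57305145263672), (69.58071899414062, 50.787193298339844), 51.2111930847168) [0.48648942 0.08475275 0.1765105 ]
```

drive_tool(linear=[[-0.07,-0.02,0.25],[0,0,0.2],[0,0,0.12],[0,0,0.03],[0,0,0]], dr=[[0,0,0],[0,0,0],[0,0,0],[0,0,0],[0,0,0]], claw=[0.3,0.3,0.3,0.3,0.3])

```text
clock: 52.85
tcp_pos: [0.4812, 0.0834, 0.0978]
eef_rot: [[-0.965, 0.263, 0.0], [0.263, 0.965, 0.0], [-0.0, 0.0, -1.0]]
force: [0.6, -0.1, -0.6]
grip_width: 0.0479
finger_force: 30.0
```

drive_tool(linear=[[0,0,0.03],[0,0,0]], dr=[[0,0,0],[0,0,0]], claw=[0.3,0.3])

```text
clock: 53.1
tcp_pos: [0.4813, 0.0834, 0.0978]
eef_rot: [[-0.965, 0.263, 0.0], [0.263, 0.965, 0.0], [-0.0, 0.0, -1.0]]
force: [-3.4, -1.0, 6.7]
grip_width: 0.0479
finger_force: 30.0
```

Contact, so I'll release, rise and check.

drive_tool(linear=[[0,0,0],[0,0,0],[0,0,0],[0,0,0],[0,0,0]], dr=[[0,0,0],[0,0,0],[0,0,0],[0,0,0],[0,0,0]], claw=[0.65,0.9,1,1,1])

```text
clock: 53.72
tcp_pos: [0.4811, 0.0834, 0.0968]
eef_rot: [[-0.965, 0.263, -0.0], [0.263, 0.965, -0.0], [-0.0, -0.0, -1.0]]
force: [-0.2, 1.2, 0.0]
grip_width: 0.0918
finger_force: 0.0
```

drive_tool(linear=[[0,0,-0.5],[0,0,-1],[0,0,-1],[0,0,-1],[0,0,-1]], dr=[[0,0,0],[0,0,0],[0,0,0],[0,0,0],[0,0,0]], claw=[1,1,1,1,1])

```text
clock: 54.35
tcp_pos: [0.4812, 0.0834, 0.2112]
eef_rot: [[-0.965, 0.263, 0.001], [0.263, 0.965, 0.0], [-0.001, 0.001, -1.0]]
force: [1.0, 0.0, 0.5]
grip_width: 0.0919
finger_force: 0.0
```

drive_tool(linear=[[0,1,-0.5],[0,1,0],[0,1,0],[0,1,0],[0,1,0]], dr=[[0,0,0],[0,0,0],[0,0,0],[0,0,0],[0,0,0]], claw=[1,1,1,1,1])

```text
clock: 54.98
tcp_pos: [0.5143, 0.205, 0.2227]
eef_rot: [[-0.965, 0.263, 0.001], [0.263, 0.965, 0.0], [-0.001, 0.001, -1.0]]
force: [0.7, -0.1, -0.2]
grip_width: 0.0921
finger_force: 0.0
```

drive_tool(linear=[[0,1,0],[0,1,0],[0,1,0],[0,0,0],[0,0,0]], dr=[[0,0,0],[0,0,0],[0,0,0],[0,0,0],[0,0,0]], claw=[1,1,1,1,1])

```text
clock: 55.6
tcp_pos: [0.5336, 0.2756, 0.2217]
eef_rot: [[-0.965, 0.263, -0.0], [0.263, 0.965, -0.001], [0.0, -0.001, -1.0]]
force: [-0.6, -1.3, -0.8]
grip_width: 0.0921
finger_force: 0.0
```

```bash
python3 - <<'E'
from h import *
np.set_printoptions(precision=4,suppress=True)
plan(.5,.3,.2)
c=imaging.read_camera("top");P=cloud(c);z=P[...,2]
for nm,x,y,a,b in (("small",.609,-.27,.10,.118),("large",.49,-.284,.072,.09),("bottle",.4594,-.0328,.144,.153),("nozz",.4594,-.0328,.155,.175),("shaker",.481,.0846,.158,.17),("jar",.6153,-.0036,.08,.09)):
    m=(z>a)&(z<b)&(np.hypot(P[...,0]-x,P[...,1]-y)<.04);Q=P[m]
    if len(Q)>5: print(nm,len(Q),Q.mean(0),rect(Q),fitc(Q))
cv2.imwrite("pics/s9.png",imaging.read_camera("scene")["frame"])
E
```

```text
t 55.60 tcp [0.5336 0.2756 0.2217] yaw 74.74 tilt [-0.0004 -0.0009 -1.    ] F [-0.6 -1.3 -0.8] w 0.0921 gf 0.0 UNITS [1.553 0.589 0.869] turn 0.00
small 154 [ 0.6102 -0.2702  0.1064] ((609.1815795898438, -268.8812255859375), (47.6022834777832, 46.48219680786133), 74.27269744873047) (array([ 0.6087, -0.2688]), np.float64(0.022550966122138735))
large 205 [ 0.4898 -0.2856  0.078 ] ((490.0721435546875, -283.41619873046875), (59.761070251464844, 60.094482421875), 38.03428649902344) (array([ 0.49  , -0.2827]), np.float64(0.02880779920810784))
bottle 300 [ 0.4607 -0.0307  0.1472] ((460.06591796875, -30.660444259643555), (40.8419075012207, 40.09357452392578), 26.2445125579834) (array([ 0.4603, -0.0308]), np.float64(0.014688302953487161))
nozz 35 [ 0.4606 -0.0309  0.162 ] ((460.3025207519531, -31.332597732543945), (10.628795623779297, 10.421661376953125), 45.78958511352539) (array([ 0.4603, -0.0311]), np.float64(0.004301538850164896))
shaker 679 [0.4817 0.0835 0.1637] ((481.6483154296875, 84.01354217529297), (47.98857116699219, 48.17738342285156), 75.11365509033203) (array([0.4818, 0.0837]), np.float64(0.019493554463340494))
jar 460 [ 0.6155 -0.0036  0.0848] ((615.9449462890625, -4.009265899658203), (46.717586517333984, 47.22636413574219), 89.8907470703125) (array([ 0.6156, -0.0036]), np.float64(0.017429299906535037))
```

View pics/s9.png

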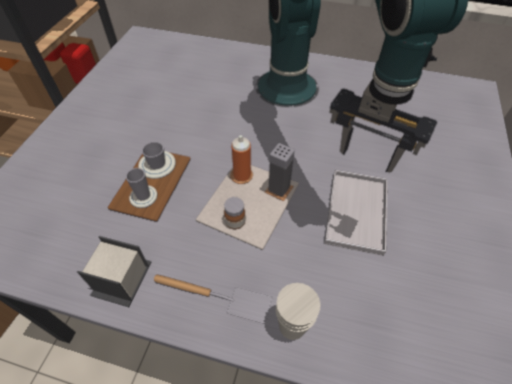

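The bottle (241,160), shaker (281,170) and both cups (155,157 and 140,188) stand upright in place, within about 2 mm of their marks. The jar has not moved. I'll hand in.

```bash
python3 -c "
from bench import order
print(order.hand_in())"
```

```text
the job is handed in; nothing more can be done
None
```

The job is done and handed in at about 56 s: both cups are on their saucers and the bottle and shaker are back on their mats, all upright and within about 2 mm of centre, and the jar was not moved.

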